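# Unload the tumble polisher

## Robot

A 6-joint arm with a two-finger parallel gripper is mounted at the origin on the work surface. World frame = base frame: x ahead of the robot, y to its left, z up, the work surface at z = 0. Lengths are in m, angles in rad, forces in N, time in s.
With the tool pointing down it reaches from about 0.275 to 0.775 m from the base axis. Payload 14.6 kg.
Tool frame: the origin (TCP) lies midway between the tips of the shut fingers; the grasp point (between the pads) lies 19 mm behind it (r.grasp_offset is the z of the grasp point in the tool frame, in m); z points along the fingers, y is the line along which they close (so a half turn about z gives the same grasp; the last joint's range is limited). The gripper opens to 85 mm and grips with 20 to 120 N. Pads are 22 mm wide; open, the fingers measure 114 mm over their backs; the gripper's body (76 mm by 85 mm) begins 54 mm behind the grasp point. The pads swing forward as they close: fully open they stand 13 mm farther back than shut.
Start: joints at [-1.373, 0.263, -0.048, 1.259, 0, 1.415], TCP at [0.181, -0.493, 0.201] pointing down, gripper open.
Joint ranges: [-2.65, 2.65], [-0.89, 1.7], [-1.18, 1.37], [-2.13, 2.11], [-1.35, 1.29], [-3.14, 3.14]. Speed limits (rad/s): [1.89, 1.89, 2.57, 2.79, 3.14, 3.14].

## Interface

Orientations are given as a unit quaternion [w, x, y, z].
In Python, from plant import r, cams, order, recognise, trace gives the robot as it stands. The module is installed in compiled form; this text tells all that it offers.
- The arm moves only by the tool drive_tool, never from a script. Its argument "increments" is a list of rows, each a list of 5 numbers: the opening, from 0 (shut) to 1 (fully open), then the shift along the tool's x, y, z as a fraction of full scale, then the turn about the tool's z as a fraction of full scale. In form: [[jaw, dx, dy, dz, twist], ...]. A call has 1 to 20 rows; each row is the pose to reach, as a shift and turn from the pose commanded when the call began, along the tool's axes at that moment, turning the shorter way round; what a row does not reach only later rows make up. Full scale, the value 1, is 250 mm for a shift and 180 degrees for a turn. A row lasts 1/10 s, in which the tool goes at most 50 mm and 8.59 degrees, less where a joint would pass 70% of its speed; a pose out of reach is approached as far as the arm can. A call with a number of a shift or a turn outside -1 to 1 is refused whole. A call with a gripper value outside its range is refused whole. The fingers move at their own pace and stop on an object; "squeeze" is the grip in N (left out, the last holds). Time passes only in rows, so rows that repeat a pose let the fingers close. It gives the time, the measured TCP pose, the force, the opening and the grip force at its end, in the units of the state.
- r.state(): the state, without advancing time (a new reading comes with each control period).
- cams.read_camera(name): name is "side" or "top"; returns (picture, depth): 384x512x3 uint8, blue, green, red; 384x512 float32, m along the optical axis (not along the pixel's ray), 0 where there is no reading.
- cams.camera_info(name): a dict with "camera_matrix" (3x3 intrinsics, pixels), "R" (3x3) and "t" (3): a world point X has camera coordinates R X + t. Camera axes: x right, y down, z forward; pixel columns grow to the right and rows downward; lengths in m; the calibration is good to about 2 mm. A picture is of the moment at which its call begins. camera_info takes no time and is no camera call.
- order.sign_off(): hands the job in; it is judged then, once.
Trained networks look in the newest picture that a camera, given by its name, has taken for a name from the list of things; names that differ only in an ending like _2 or _b are one class to them, and where a whole thing is asked for, a point or a joint stands for the part that bears it (a point fixed in the world has none). Each returns a list of dicts, best first, with "confidence" (0 to 1); they miss things now and then, are a little off and sometimes report something else, mostly with a low value. They report only what shows in the picture. A call takes as long as a camera call.
- recognise(camera, name): "rect" ([left, top, right, bottom] as shares, 0 to 1, of the picture: columns of its width, rows of its height, round what is visible of it).
- trace(camera, name): "mask" (384x512 bool, what is visible of it) and "rect" ([left, top, right, bottom] as shares, 0 to 1, of the picture: columns of its width, rows of its height, round what is visible of it).
The state is a dict: "time_s": time; "q": joint angles; "qvel": joint speeds; "joint_torque": joint torques, N m; "position": TCP position; "tool_rot": TCP orientation; "wrist_force": force on the tool from outside, world axes, zero at the start; "ft_torque": the same for the moment, N m; "finger_gap": opening from 0.0 (shut) to 1.0 (fully open); "gripper_force": force on a finger pad.
Only numpy, scipy, OpenCV 4.12 (cv2) and the standard library are available. Lean on these libraries where they do the work, as an engineer would, in place of code of your own. Each camera call takes 0.05 s, during which the arm holds its last target. There are 200 camera calls.

## Task

Switch the green tumble polisher off first by turning its selector to the long stop mark, then flip both side clips fully open, lift the lid off and lay it flat, handle up, centred on the black rubber mat. Stand every copper cap from the tub upright on the floor of the wooden tray, and after that put the lid back squarely, fully seated on the tub, leaving the clips open. Do not disturb the pot, the mallet or the hoop.

Things in the scene. Friction and masses are not known exactly. Their poses are not given: they have to be found in the camera images.
- polisher: Fixed green tumble polisher: square tub with a console on its -x side (towards the robot). Origin: on the bench under the tub's centre, z up. Tub 216 x 216 mm outside, walls 6 mm, rim 112 mm above the bench. Grey console 92 x 130 mm, 108 mm high, centred at x = -153 mm, y = 0.
- tub_floor (a point): Centre of the tub's inner floor, 65 mm above the bench; axes as the polisher's. Two crossing dividers along the tub's centre lines, 4 mm thick and 25 mm high above this floor, make four compartments of 100 x 100 mm centred at x = +-52, y = +-52 mm; each holds one cap or none.
- selector (a joint): Angle (rad) of the black selector knob on the console: vertical axis, grows clockwise seen from above. Sprung detents: 0 = stop (pointer at the long white bar mark, towards the polisher's -x), 0.75 slow and 1.5 fast (white dots); it ends at -0.15 and 1.65. Starts in slow or fast. Takes about 0.1 N m; let go within 0.2 rad of a detent it settles there.
- selector_grip (a point): Point on the knob's axis to grip at, 142 mm above the bench. The knob's grip is an upright bar 56 mm long (this point's x), 14 mm wide (y), 32 mm high, its top 9 mm above this point; the white pointer line is on its -x half. The bar stands on a 60 mm disc whose top is 23 mm below this point.
- clip_left (a joint): Angle (rad) of the sprung clip at the middle of the tub's left (+y) side: 0 closed, steel nose hooked 6 mm over the lid's edge; 1.35 fully open. Pivot line along the polisher's x at y = +118 mm, 75 mm above the bench; its top swings outwards, away from the tub, and down. Over-centre: pushed past about 0.5 rad (about 4 N at the tab) it snaps open and stays.
- clip_left_tab (a point): Centre of the left clip's black tab: 40 mm wide (polisher's x), 10 mm thick (y), 34 mm tall. Closed, it stands upright 139 mm above the bench at y = +131 mm, clear above the steel nose (nose top 126 mm above the bench, reaching 15 mm inwards); push it outwards from the lid's side, or pinch it from above.
- clip_right (a joint): The same for the clip on the tub's right (-y) side, pivot at y = -118 mm: 0 closed, 1.35 fully open; it too swings outwards and down.
- clip_right_tab (a point): Centre of the right clip's black tab, at y = -131 mm when closed; sizes as on the left.
- lid: Loose steel lid, 0.45 kg. Origin: centre of its underside; z up, x along the polisher's x when seated. Plate 236 (x) x 244 (y) x 8 mm, 6 to 14 mm above the origin; below it a square rubber lip ring, 194 x 194 mm outside, 6 mm deep, that drops into the tub's 204 x 204 mm mouth. Seated, the origin is 106 mm above the bench at the tub's centre. Closed clips hold it down.
- lid_handle (a point): Middle of the lid's black upright bar handle, to be pinched across y from above: 37 mm above the lid's origin, 23 mm above the plate; axes as the lid's. The bar is 90 mm long (x), 18 mm thick (y) and stands on the plate; its top is 15 mm above this point.
- cap1: Loose copper cap, 0.2 kg, in one compartment of the tub under the lid at the start; may be absent. Disc 76 mm wide, 10 mm thick, with a low dome up to 18 mm high round the foot of a stem 18 mm thick with a round top; 44 mm tall in all. Origin: centre of the disc's underside; z up along the stem.
- cap2: Loose copper cap, 0.2 kg, in one compartment of the tub under the lid at the start; may be absent. Disc 76 mm wide, 10 mm thick, with a low dome up to 18 mm high round the foot of a stem 18 mm thick with a round top; 44 mm tall in all. Origin: centre of the disc's underside; z up along the stem.
- cap3: Loose copper cap, 0.2 kg, in one compartment of the tub under the lid at the start; may be absent. Disc 76 mm wide, 10 mm thick, with a low dome up to 18 mm high round the foot of a stem 18 mm thick with a round top; 44 mm tall in all. Origin: centre of the disc's underside; z up along the stem.
- cap4: Loose copper cap, 0.2 kg, in one compartment of the tub under the lid at the start; may be absent. Disc 76 mm wide, 10 mm thick, with a low dome up to 18 mm high round the foot of a stem 18 mm thick with a round top; 44 mm tall in all. Origin: centre of the disc's underside; z up along the stem.
- tray: Fixed open wooden tray, 205 x 205 mm outside, 28 mm high, walls and floor 6 mm thick (inner floor 193 x 193 mm, 6 mm above the bench), to the left or the right of the polisher. Origin: centre of the underside. It takes four caps, two by two.
- mat: Fixed black rubber mat, 250 x 250 x 4 mm, on the side of the polisher where the tray is not. Origin: centre of its underside.
- pot: Bystander: small copper pot, 110 mm wide, 125 mm tall, loose, beyond the polisher. Origin: centre of its underside.
- mallet: Bystander: wooden mallet, about 250 mm long with a 55 x 110 x 60 mm head, loose, lying beyond the polisher. Origin: on the bench, near the middle of its length.
- hoops: Bystander: copper hoop, 90 mm wide, 30 mm tall, loose, lying left of the console. Origin: centre of its underside.

How it is judged:
By the outcome, as a careful person would: the job done as asked, in the order asked, and still so for the second after the job is handed in, with the robot touching nothing.
Of cap1, cap2, cap3, cap4 only 2 to 4 are there at a start; the rules pass over those that are not, and their reading is None.
At some moment in a run one of cap1, cap2, cap3, cap4 may be knocked a few centimetres aside while the robot is not near it.
Once in a run the grip may slacken for a moment while it holds something.
It also fails if it takes over 210 s, if anything falls off the work surface, if the arm or the gripper's body presses on something with over 40 N, if the wrist force passes 120 N, or if a joint passes its speed limit or range.

## Working session

There is one attempt and no reset: what is moved stays moved. The work goes in short steps, Python scripts to look and compute and a tool call to move; the robot and the scene stay as the last step left them, time stands still between calls to the robot, and variables do not carry over. Pictures are saved under pics/ and viewed, at most 14 in all, crops included, and the job is handed in when it is done.

Besides the shell and the picture viewer there is one more tool, called after "Emit:" by a JSON object that holds its "method" and its "body", one argument or row to a line. drive_tool: Moves the arm, as the interface text tells. Shift numbers are shares of 250 mm and turn numbers shares of 180 degrees, none past 1 either way. Its arguments: {"type":"object","properties":{"increments":{"type":"array"},"squeeze":{"type":"number"}},"required":["increments"]}

```bash
mkdir -p pics; cat > h.py <<'E'
import numpy as np, cv2
from plant import r, cams, order, recognise, trace
from scipy.spatial.transform import Rotation as Rn
def shot(n):
    im,d=cams.read_camera(n); return im.copy(),d.copy()
def cloud(n,d):
    ci=cams.camera_info(n);K=np.array(ci["camera_matrix"]);R=np.array(ci["R"]);t=np.array(ci["t"])
    v,u=np.mgrid[:384,:512]
    c=np.stack([(u-K[0,2])/K[0,0]*d,(v-K[1,2])/K[1,1]*d,d],-1)
    return (c-t)@R
def proj(n,X):
    ci=cams.camera_info(n);K=np.array(ci["camera_matrix"]);c=np.array(X)@np.array(ci["R"]).T+np.array(ci["t"])
    p=c@K.T; return p[...,:2]/p[...,2:]
def tool():
    s=r.state();q=s["tool_rot"];return np.array(s["position"]),Rn.from_quat([q[1],q[2],q[3],q[0]]).as_matrix()
def go(X,yaw=None):
    "print shift (shares) to take TCP to X, and the turn so tool y lies along world heading yaw (deg)"
    p,R=tool();d=(np.array(X)-p)@R/0.25
    out=list(np.round(d,4))
    if yaw is not None:
        y=R[:,1];a=np.degrees(np.arctan2(y[1],y[0]));e=(yaw-a+90)%180-90
        out.append(round(-e/180*np.sign(-R[2,2]),4)); 
    return [float(x) for x in out]
E
python3 - <<'E'
from h import *
for n in("top","side"):
    im,d=shot(n);cv2.imwrite(f"pics/{n}0.png",im);np.save(f"{n}0.npy",d)
    P=cloud(n,d);ci=cams.camera_info(n)
    print(n,(-np.array(ci["R"]).T@ci["t"]).round(3))
    for k in["polisher","selector","clip_left","clip_right","lid","lid_handle","tray","mat","pot","mallet","hoops"]:
        for t in trace(n,k)[:2]:
            m=t["mask"]&(d>0);q=P[m]
            print(k,round(t["confidence"],2),(np.array(t["rect"])*[512,384,512,384]).round(), np.median(q,0).round(3),np.percentile(q,[1,99],axis=0).round(3).tolist() if len(q) else 0)
print(r.state())
E
```

```text
top [ 0.433 -0.014  1.107]
polisher 0.69 [193. 159. 311. 257.] [ 0.45  -0.003  0.11 ] [[0.401, -0.138, 0.004], [0.622, 0.129, 0.158]]
selector 0.83 [239. 224. 266. 250.] [ 0.445 -0.004  0.12 ] [[0.418, -0.031, 0.116], [0.474, 0.024, 0.154]]
clip_left 0.71 [194. 161. 206. 185.] [0.598 0.12  0.128] [[0.576, 0.11, 0.088], [0.624, 0.13, 0.159]]
clip_left 0.27 [193. 164. 310. 257.] [ 0.449 -0.003  0.11 ] [[0.401, -0.138, 0.104], [0.618, 0.127, 0.158]]
clip_right 0.59 [205. 125. 308. 223.] [ 0.595 -0.007  0.121] [[0.483, -0.125, 0.116], [0.714, 0.112, 0.159]]
clip_right 0.46 [303. 162. 313. 184.] [ 0.593 -0.132  0.129] [[0.571, -0.163, 0.0], [0.616, -0.121, 0.159]]
lid 0.22 [195. 162. 205. 186.] [0.598 0.12  0.129] [[0.575, 0.11, 0.021], [0.624, 0.137, 0.159]]
lid_handle 0.62 [203. 124. 307. 221.] [ 0.595 -0.008  0.121] [[0.483, -0.125, 0.116], [0.715, 0.112, 0.159]]
tray 0.97 [ 68. 178. 160. 268.] [0.496 0.367 0.007] [[0.389, 0.252, 0.001], [0.606, 0.475, 0.03]]
mat 0.69 [343. 155. 442. 251.] [ 0.522 -0.366  0.005] [[0.402, -0.487, -0.0], [0.647, -0.243, 0.01]]
mat 0.38 [ 66. 177. 160. 26
[... 2164 characters left out ...]
ray([-1.37329133e+00,  2.63084821e-01, -4.83114213e-02,  1.25939783e+00,
        2.15148761e-05,  1.41551454e+00]), 'qvel': array([ 5.04850480e-04, -1.95418750e-03, -1.34623371e-03, -3.75309722e-05,
       -7.69511294e-04,  9.56709227e-04]), 'joint_torque': array([-1.12680439e-04, -6.37424541e+01,  3.84781516e+01,  7.65935856e-04,
        2.09836202e-07, -1.14194307e-06]), 'position': array([ 0.18140524, -0.49266174,  0.20098196]), 'tool_rot': array([9.00899757e-07, 9.84482982e-01, 1.75480076e-01, 1.07788581e-05]), 'wrist_force': array([-0.13573392, -0.44953968,  0.42811375]), 'ft_torque': array([-0.01398297,  0.00464989,  0.0044491 ]), 'gripper_force': 0.0, 'finger_gap': 0.9978485048754733}
```

```bash
python3 - <<'E'
from h import *
def rect(P,sel,name):
    q=P[sel][:,:2]; 
    c,s,a=cv2.minAreaRect((q*1000).astype(np.float32)); print(name,np.round(c,1),np.round(s,1),round(a,1),len(q),"mean",(q.mean(0)*1000).round(1))
big=[]
for n in("top","side"):
    d=np.load(f"{n}0.npy");P=cloud(n,d);x,y,z=P[...,0],P[...,1],P[...,2]
    lid=(z>.11)&(z<.127)&(x>.47)&(x<.73)&(abs(y)<.14)
    rect(P,lid,n+" lid plate")
    rect(P,(z>.147)&(x>.5)&(x<.7)&(abs(y)<.06),"handle top")
    rect(P,(z>.142)&(x>.38)&(x<.51)&(abs(y)<.06),"knob top")
    rect(P,(z>.13)&(y>.09)&(y<.16)&(x>.5)&(x<.7),"clipL")
    rect(P,(z>.13)&(y<-.09)&(y>-.16)&(x>.5)&(x<.7),"clipR")
    rect(P,(z>.1)&(z<.113)&(x>.38)&(x<.48)&(abs(y)<.1),"console")
    rect(P,(z>.018)&(z<.04)&(abs(x-.5)<.13)&(abs(y-.367)<.13),"tray rim")
im=cv2.imread("pics/top0.png");b=cv2.imread("pics/side0.png")
g=np.vstack([cv2.resize(im[100:290,60:450],(780,380)),np.hstack([cv2.resize(im[215:260,215:290],(375,225),interpolation=2),cv2.resize(b[180:225,255:330],(375,225),interpolation=2),np.zeros((225,30,3),np.uint8)])])
cv2.imwrite("pics/a.png",g[:600])
for t in trace("top","mat")[:1]:
    rect(cloud("top",np.load("top0.npy")),t["mask"],"mat")
E
```

```text
top lid plate [593.7  -4.6] [258.7 247.7] 89.2 9697 mean [595.6  -6.8]
handle top [598.7  -5.8] [16.3 89.6] 88.4 290 mean [599.2  -6.3]
knob top [441.7  -6.5] [23.4 55. ] 47.0 928 mean [434.8 -12.4]
clipL [599.5 123.1] [38.8 13.1] 0.4 104 mean [599. 124.]
clipR [ 596.  -135.9] [ 9.6 39.6] 88.5 96 mean [ 594.8 -135.5]
console [440.1  -3.8] [128.4  80.3] 89.7 1304 mean [437.3  -4.5]
tray rim [520.5 359.5] [207.4 252. ] 78.9 928 mean [497.6 363.9]
side lid plate [596.   -4.3] [268. 252.] 89.8 4810 mean [594.4   5. ]
handle top [600.6  -6.5] [26.4 88.7] 89.2 235 mean [599.6  -1.6]
knob top [4.46e+02 1.00e-01] [15.5 57.5] 44.7 108 mean [447.2   1.4]
clipL [603.  126.7] [46.  17.9] 7.3 151 mean [601.1 128.9]
clipR [ 597.7 -129.1] [23.  47.2] 85.2 131 mean [ 597.2 -131.6]
console [440.6  -2.4] [136.8  78.6] 89.7 601 mean [432.8  14.3]
tray rim [521.4 360.3] [209.2 249.1] 78.7 1264 mean [507.3 364.4]
mat [ 525.9 -253. ] [476.1 250.6] 89.5 9039 mean [ 522.3 -363.5]
```

View pics/a.png

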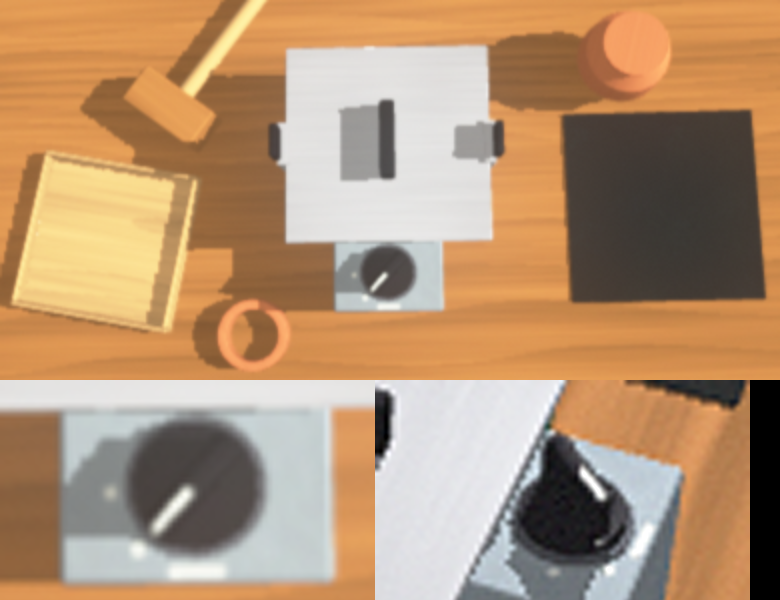

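```bash
python3 - <<'E'
from h import *
p,R=tool();print(R.round(3))
print(go([.313,-.247,.2],46),go([.445,-.004,.2],46),go([.445,-.004,.127],46))
E
```

```text
[[ 0.938  0.346 -0.   ]
 [ 0.346 -0.938  0.   ]
 [ 0.    -0.    -1.   ]]
[0.8335, -0.7402, 0.0039, 0.3568] [1.6649, -1.4699, 0.0039, 0.3568] [1.6649, -1.4698, 0.2959, 0.3568]
```

Emit:
{"method": "drive_tool", "body": {
  "increments": [
    [0.6, 0.8335, -0.7402, 0, 0],
    [0.6, 0.8335, -0.7402, 0, 0],
    [0.6, 0.8335, -0.7402, 0, 0],
    [0.6, 0.8335, -0.7402, 0, 0],
    [0.6, 0.8335, -0.7402, 0, 0],
    [0.6, 0.8335, -0.7402, 0, 0],
    [0.6, 0.8335, -0.7402, 0, 0],
    [0.6, 0.8335, -0.7402, 0, 0]
  ],
  "squeeze": 40
}}

```text
time_s: 2.05
position: [0.3132, -0.2469, 0.2012]
tool_rot: [0.0, 0.984, 0.176, 0.0]
wrist_force: [0.0, -0.5, -0.3]
finger_gap: 0.599
gripper_force: 0.0
```

Emit:
{"method": "drive_tool", "body": {
  "increments": [
    [0.6, 0.8314, -0.7297, 0, 0.3568],
    [0.6, 0.8314, -0.7297, 0, 0.3568],
    [0.6, 0.8314, -0.7297, 0, 0.3568],
    [0.6, 0.8314, -0.7297, 0, 0.3568],
    [0.6, 0.8314, -0.7297, 0, 0.3568],
    [0.6, 0.8314, -0.7297, 0, 0.3568],
    [0.6, 0.8314, -0.7297, 0, 0.3568],
    [0.6, 0.8314, -0.7297, 0, 0.3568],
    [0.6, 0.8314, -0.7297, 0, 0.3568],
    [0.6, 0.8314, -0.7297, 0, 0.3568],
    [0.6, 0.8314, -0.7297, 0, 0.3568]
  ]
}}

```text
time_s: 3.15
position: [0.3476, -0.1427, 0.2012]
tool_rot: [-0.035, 0.944, -0.328, 0.01]
wrist_force: [-0.0, 0.5, 0.6]
finger_gap: 0.599
gripper_force: 0.0
```

```bash
python3 - <<'E'
from h import *
s=r.state();print(s["position"],s["q"][5],s["finger_gap"],s["time_s"],s["wrist_force"]);print(go([.445,-.004,.127],46))
im,d=shot("side");cv2.imwrite("pics/b.png",cv2.resize(im[150:250,230:350],(720,600)))
E
```

```text
[ 0.34762359 -0.14266641  0.201188  ] 3.139592976974301 0.599191045528691 3.15 [-0.01077926  0.47383018  0.63214019]
[-0.0366, -0.6534, 0.3453, 0.0316]
```

View pics/b.png

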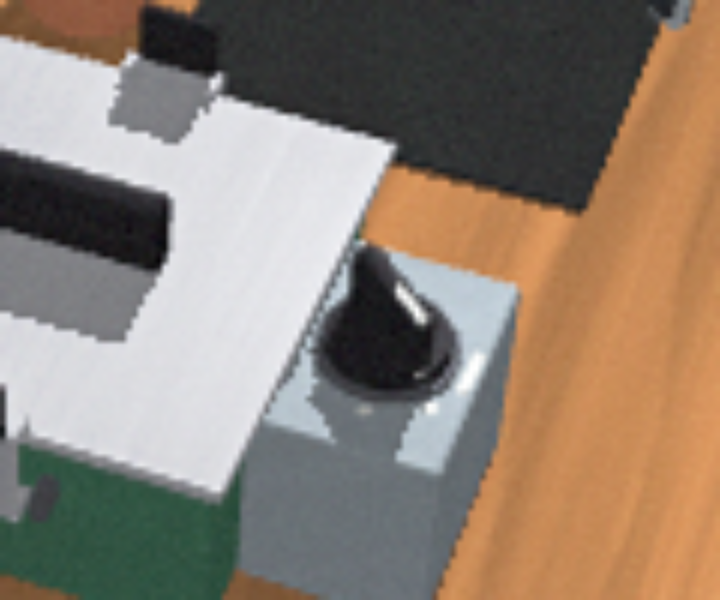

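Emit:
{"method": "drive_tool", "body": {
  "increments": [
    [0.6, 0, 0, 0, -0.5],
    [0.6, 0, 0, 0, -0.5],
    [0.6, 0, 0, 0, -0.5],
    [0.6, 0, 0, 0, -0.5],
    [0.6, 0, 0, 0, -0.5],
    [0.6, 0, 0, 0, -0.5],
    [0.6, 0, 0, 0, -0.5],
    [0.6, 0, 0, 0, -0.5],
    [0.6, 0, 0, 0, -0.5],
    [0.6, 0, 0, 0, -0.5],
    [0.6, 0, 0, 0, -0.5],
    [0.6, 0, 0, 0, -0.5]
  ]
}}

```text
time_s: 4.4
position: [0.3484, -0.1416, 0.2013]
tool_rot: [-0.018, 0.898, 0.438, 0.032]
wrist_force: [-0.2, -0.9, 0.3]
finger_gap: 0.601
gripper_force: 0.0
```

```bash
python3 - <<'E'
from h import *
s=r.state();print(s["position"],s["q"],s["finger_gap"],s["time_s"]);print(tool()[1].round(3));print(go([.445,-.004,.2],46))
E
```

```text
[ 0.34838158 -0.14164868  0.20125583] [-6.67091904e-01  4.59368237e-04 -3.67260838e-01  1.20779665e+00
  7.30936386e-02  1.56799922e+00] 0.6006940540850698 4.4
[[ 0.615  0.787  0.041]
 [ 0.785 -0.617  0.06 ]
 [ 0.073 -0.005 -0.997]]
[0.6696, -0.0351, 0.0542, -0.467]
```

Emit:
{"method": "drive_tool", "body": {
  "increments": [
    [0.6, 0, 0, 0, -0.72],
    [0.6, 0, 0, 0, -0.72],
    [0.6, 0, 0, 0, -0.72],
    [0.6, 0, 0, 0, -0.72],
    [0.6, 0, 0, 0, -0.72],
    [0.6, 0, 0, 0, -0.72],
    [0.6, 0, 0, 0, -0.72],
    [0.6, 0, 0, 0, -0.72],
    [0.6, 0, 0, 0, -0.72],
    [0.6, 0, 0, 0, -0.72],
    [0.6, 0, 0, 0, -0.72],
    [0.6, 0, 0, 0, -0.72],
    [0.6, 0, 0, 0, -0.72],
    [0.6, 0, 0, 0, -0.72],
    [0.6, 0, 0, 0, -0.72],
    [0.6, 0, 0, 0, -0.72],
    [0.6, 0, 0, 0, -0.72]
  ]
}}

```text
time_s: 6.1
position: [0.3484, -0.1411, 0.2013]
tool_rot: [0.021, -0.011, 0.999, 0.03]
wrist_force: [-0.7, 0.2, 0.9]
finger_gap: 0.602
gripper_force: 0.0
```

Emit:
{"method": "drive_tool", "body": {
  "increments": [
    [0.6, 0, 0, 0, -0.72],
    [0.6, 0, 0, 0, -0.72],
    [0.6, 0, 0, 0, -0.72],
    [0.6, 0, 0, 0, -0.72],
    [0.6, 0, 0, 0, -0.72],
    [0.6, 0, 0, 0, -0.72],
    [0.6, 0, 0, 0, -0.72],
    [0.6, 0, 0, 0, -0.72],
    [0.6, 0, 0, 0, -0.72],
    [0.6, 0, 0, 0, -0.72],
    [0.6, 0, 0, 0, -0.72],
    [0.6, 0, 0, 0, -0.72],
    [0.6, 0, 0, 0, -0.72],
    [0.6, 0, 0, 0, -0.72],
    [0.6, 0, 0, 0, -0.72],
    [0.6, 0, 0, 0, -0.72]
  ]
}}

```text
time_s: 7.7
position: [0.3484, -0.1408, 0.2013]
tool_rot: [-0.036, 0.91, -0.414, 0.006]
wrist_force: [0.4, 0.3, 0.2]
finger_gap: 0.598
gripper_force: 0.0
```

```bash
python3 - <<'E'
from h import *
s=r.state();print(s["position"],s["q"],s["time_s"]);print(tool()[1].round(3))
E
```

```text
[ 0.34843039 -0.14080733  0.20130751] [-6.65248027e-01 -1.38747938e-04 -3.67721376e-01  1.20783129e+00
  7.31750159e-02 -2.95286343e+00] 7.7
[[ 0.657 -0.753  0.042]
 [-0.753 -0.655  0.06 ]
 [-0.018 -0.071 -0.997]]
```

Emit:
{"method": "drive_tool", "body": {
  "increments": [
    [0.6, 0, 0, 0, -0.1],
    [0.6, 0, 0, 0, -0.1],
    [0.6, 0, 0, 0, -0.1],
    [0.6, 0, 0, 0, -0.1]
  ]
}}

```text
time_s: 8.1
position: [0.364, -0.1162, 0.2012]
tool_rot: [-0.024, 0.959, -0.283, 0.009]
wrist_force: [-0.6, -1.0, -0.6]
finger_gap: 0.605
gripper_force: 0.0
```

```bash
python3 - <<'E'
from h import *
s=r.state();print(s["position"],s["q"],s["time_s"]);print(tool()[1].round(3))
E
```

```text
[ 0.36397622 -0.11620587  0.20123668] [-0.56685578  0.0072239  -0.35933077  1.19997894  0.0513787  -3.13502489] 8.1
[[ 0.84  -0.542  0.031]
 [-0.542 -0.839  0.041]
 [ 0.004 -0.051 -0.999]]
```

Emit:
{"method": "drive_tool", "body": {
  "increments": [
    [0.6, 0, 0, 0, -0.1],
    [0.6, 0, 0, 0, -0.1],
    [0.6, 0, 0, 0, -0.1]
  ]
}}

```text
time_s: 8.4
position: [0.3883, -0.0454, 0.2012]
tool_rot: [0.003, 0.986, -0.164, 0.009]
wrist_force: [0.5, -0.7, 0.8]
finger_gap: 0.603
gripper_force: 0.0
```

```bash
python3 - <<'E'
from h import *
s=r.state();print(s["position"],s["q"],s["time_s"]);print(tool()[1].round(3))
E
```

```text
[ 0.38830629 -0.04543445  0.20118028] [-3.23471174e-01  1.87400209e-02 -3.46784695e-01  1.18698883e+00
 -2.69547733e-03 -3.13622809e+00] 8.4
[[ 0.946 -0.323  0.016]
 [-0.323 -0.946 -0.008]
 [ 0.018  0.003 -1.   ]]
```

Emit:
{"method": "drive_tool", "body": {
  "increments": [
    [0.6, 0, 0, 0, 0.6],
    [0.6, 0, 0, 0, 0.6],
    [0.6, 0, 0, 0, 0.6],
    [0.6, 0, 0, 0, 0.6],
    [0.6, 0, 0, 0, 0.6],
    [0.6, 0, 0, 0, 0.6],
    [0.6, 0, 0, 0, 0.6],
    [0.6, 0, 0, 0, 0.6],
    [0.6, 0, 0, 0, 0.6],
    [0.6, 0, 0, 0, 0.6],
    [0.6, 0, 0, 0, 0.6],
    [0.6, 0, 0, 0, 0.6],
    [0.6, 0, 0, 0, 0.6],
    [0.6, 0, 0, 0, 0.6]
  ]
}}

```text
time_s: 9.8
position: [0.388, -0.0468, 0.2012]
tool_rot: [0.006, -0.445, 0.895, -0.007]
wrist_force: [0.0, -0.3, -0.2]
finger_gap: 0.599
gripper_force: 0.0
```

```bash
python3 - <<'E'
from h import *
s=r.state();print(s["position"],s["q"],s["time_s"]);print(go([.445,-.004,.2],46),go([.445,-.004,.127],46))
E
```

```text
[ 0.38796282 -0.04679277  0.20117133] [-0.32767113  0.01848913 -0.34706229  1.18713972 -0.00203164 -1.25086988] 9.8
[-0.2741, -0.0786, 0.0071, -0.4617] [-0.273, -0.0734, 0.2991, -0.4617]
```

Emit:
{"method": "drive_tool", "body": {
  "increments": [
    [0.6, -0.2741, -0.0786, 0.007, 0.538],
    [0.6, -0.2741, -0.0786, 0.007, 0.538],
    [0.6, -0.2741, -0.0786, 0.007, 0.538],
    [0.6, -0.2741, -0.0786, 0.007, 0.538],
    [0.6, -0.2741, -0.0786, 0.007, 0.538],
    [0.6, -0.2741, -0.0786, 0.007, 0.538],
    [0.6, -0.2741, -0.0786, 0.007, 0.538],
    [0.6, -0.2741, -0.0786, 0.007, 0.538],
    [0.6, -0.2741, -0.0786, 0.007, 0.538],
    [0.6, -0.2741, -0.0786, 0.007, 0.538],
    [0.6, -0.2741, -0.0786, 0.007, 0.538],
    [0.6, -0.2741, -0.0786, 0.007, 0.538],
    [0.6, -0.2741, -0.0786, 0.007, 0.538],
    [0.6, -0.273, -0.0734, 0.2, 0.538],
    [0.6, -0.273, -0.0734, 0.2991, 0.538],
    [0.6, -0.273, -0.0734, 0.2991, 0.538]
  ]
}}

```text
time_s: 11.4
position: [0.443, -0.003, 0.1247]
tool_rot: [0.007, 0.37, 0.929, -0.001]
wrist_force: [-0.7, 0.7, 0.2]
finger_gap: 0.601
gripper_force: 0.0
```

```bash
python3 - <<'E'
from h import *
s=r.state();print(s["position"],s["q"][5],s["wrist_force"]);print(go([.445,-.004,.127],46))
im,d=shot("side");b,_=shot("top");cv2.imwrite("pics/c.png",np.hstack([cv2.resize(im[160:240,250:330],(400,400)),cv2.resize(b[200:270,215:285],(400,400))]))
E
```

```text
[ 0.44297469 -0.00298828  0.12467689] 0.5711650433187421 [-0.65991834  0.68866084  0.16588613]
[-0.0088, 0.0027, -0.0092, 0.0029]
```

View pics/c.png

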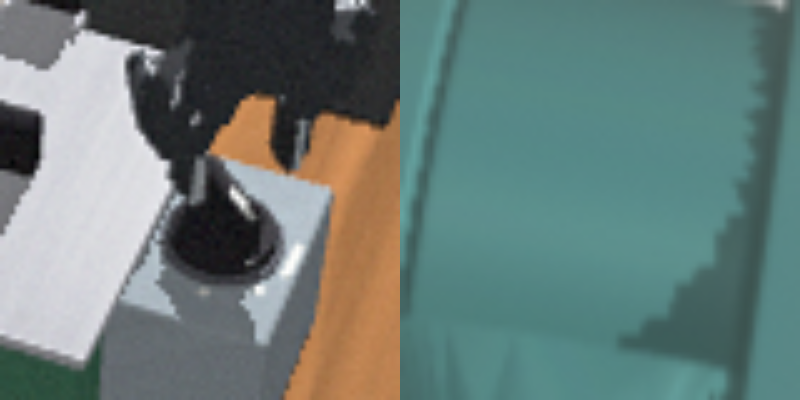

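Emit:
{"method": "drive_tool", "body": {
  "increments": [
    [0, 0, 0, -0.008, 0],
    [0, 0, 0, -0.008, 0],
    [0, 0, 0, -0.008, 0],
    [0, 0, 0, -0.008, 0],
    [0, 0, 0, -0.008, 0],
    [0, 0, 0, -0.008, 0]
  ]
}}

```text
time_s: 12.1
position: [0.4449, -0.0031, 0.1291]
tool_rot: [0.009, 0.371, 0.929, -0.001]
wrist_force: [-0.5, -0.3, 0.1]
finger_gap: -0.003
gripper_force: 0.0
```

Emit:
{"method": "drive_tool", "body": {
  "increments": [
    [0, 0, 0, 0, -0.04],
    [0, 0, 0, 0, -0.08],
    [0, 0, 0, 0, -0.12],
    [0, 0, 0, 0, -0.16],
    [0, 0, 0, 0, -0.2],
    [0, 0, 0, 0, -0.24],
    [0, 0, 0, 0, -0.24],
    [0, 0, 0, 0, -0.24]
  ]
}}

```text
time_s: 12.9
position: [0.4449, -0.003, 0.129]
tool_rot: [0.008, 0.005, 1.0, -0.004]
wrist_force: [-0.3, -0.2, 0.0]
finger_gap: -0.0
gripper_force: 0.0
```

Emit:
{"method": "drive_tool", "body": {
  "increments": [
    [0.6, 0, 0, 0, 0],
    [0.6, 0, 0, 0, 0],
    [0.6, 0, 0, 0, 0],
    [0.6, 0, 0, 0, 0],
    [0.6, 0, 0, -0.36, 0],
    [0.6, 0, 0, -0.36, 0],
    [0.6, 0, 0, -0.36, 0],
    [0.6, 0, 0, -0.36, 0]
  ]
}}

```text
time_s: 13.7
position: [0.4438, -0.0024, 0.2194]
tool_rot: [0.009, 0.003, 1.0, -0.004]
wrist_force: [0.6, 0.2, -0.3]
finger_gap: 0.6
gripper_force: 0.0
```

```bash
python3 - <<'E'
from h import *
s=r.state();print(s["position"],s["q"],s["wrist_force"]);print(tool()[1].round(3));print(go([.599,.08,.2],89.2))
im,d=shot("side");cv2.imwrite("pics/d.png",np.hstack([cv2.resize(im[160:240,250:330],(400,400))]))
E
```

```text
[ 0.4437981 -0.0024274  0.2194417] [-0.18610255  0.10350037 -0.20388302  1.24407487 -0.00465315 -0.17926856] [ 0.55973324  0.2227911  -0.32074824]
[[-1.     0.007  0.018]
 [ 0.007  1.    -0.008]
 [-0.018 -0.008 -1.   ]]
[-0.617, 0.3346, 0.0863, 0.0022]
```

View pics/d.png

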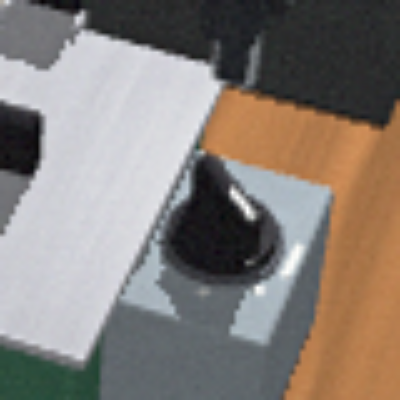

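```bash
python3 - <<'E'
from h import *
p,R=tool()
print("tcp px",proj("side",p),"knob",proj("side",[.445,-.004,.151]),"crop origin 250,160 x5")
im,d=shot("side");P=cloud("side",d)
m=(np.linalg.norm(P-(p-R[:,2]*.02),axis=-1)<.08)&(P[...,2]>.165);q=P[m]
print(m.sum(), np.percentile(q,[2,50,98],axis=0).round(3), q[q[:,2]<p[2]+.03].mean(0))
cv2.imwrite("pics/e.png",cv2.resize(im[60:260,180:400],(660,600)))
E
```

```text
tcp px [298.68338266 179.39392455] knob [296.20005703 197.32163371] crop origin 250,160 x5
123 [[ 0.431 -0.033  0.254]
 [ 0.437  0.029  0.274]
 [ 0.453  0.039  0.306]] [nan nan nan]<stdin>:6: RuntimeWarning: Mean of empty slice.
  ret = um.true_divide(
```

View pics/e.png

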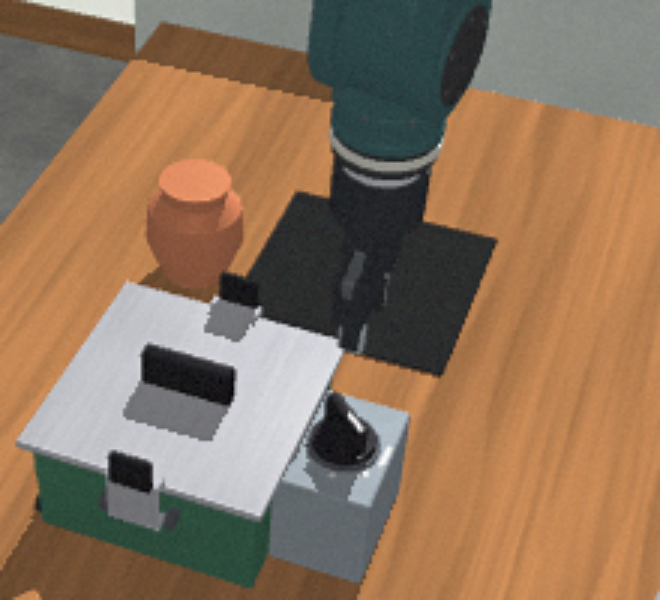

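```bash
python3 - <<'E'
from h import *
p,R=tool()
for s in(1,-1):print("now tip in e:",(proj("side",p+R[:,1]*s*.03-R[:,2]*.008)-[180,60])*3)
P0=np.array([.443,-.003,.1247]);u=np.array([.69,.72,0])
for s in(1,-1):print("c tip:",(proj("side",P0+u*s*.03+[0,0,.008])-[250,160])*5)
E
```

```text
now tip in e: [346.61030071 374.40045108]
now tip in e: [367.44715161 330.06134375]
c tip: [182.66035757 229.34807205]
c tip: [279.44881425 196.41752114]
```

Emit:
{"method": "drive_tool", "body": {
  "increments": [
    [0, 0, 0, 0, 0],
    [0, 0, 0, 0, 0],
    [0, 0, 0, 0, 0],
    [0, 0, 0, 0, 0],
    [0, 0, 0, 0, 0],
    [0, 0, 0, 0, 0]
  ]
}}

```text
time_s: 14.4
position: [0.4434, -0.0023, 0.219]
tool_rot: [0.008, 0.003, 1.0, -0.004]
wrist_force: [0.3, 0.4, -0.1]
finger_gap: 0.002
gripper_force: 0.0
```

```bash
python3 - <<'E'
from h import *
p,R=tool();print(r.grasp_offset,p,r.state()["finger_gap"])
im,d=shot("side");P=cloud("side",d)
q=np.array([proj("side",p-R[:,2]*k) for k in(0,.019,.073)]);print(q)
o=(q[0]-[40,45]).astype(int)
c=cv2.resize(im[o[1]:o[1]+75,o[0]:o[0]+80],(640,600),interpolation=cv2.INTER_NEAREST)
for k in q: cv2.circle(c,tuple(int(v) for v in (k-o)*8),4,(0,0,255),-1)
cv2.imwrite("pics/f.png",c)
u,v=q[0].astype(int)
for dv in range(-24,6,2):print(v+dv,P[v+dv,u-4:u+5:2].round(3).tolist())
E
```

```text
-0.0187 [ 0.44336106 -0.00234931  0.21898589] 0.0018251420175939997
[[298.64053689 179.2472413 ]
 [299.33803499 173.85799611]
 [301.40335337 157.90023619]]
155 [[0.448, 0.054, 0.343], [0.442, 0.057, 0.347], [0.438, 0.057, 0.348], [0.436, 0.046, 0.341], [0.432, 0.042, 0.339]]
157 [[0.446, 0.061, 0.343], [0.442, 0.058, 0.342], [0.437, 0.058, 0.343], [0.433, 0.057, 0.344], [0.43, 0.046, 0.336]]
159 [[0.447, 0.053, 0.33], [0.44, 0.062, 0.34], [0.437, 0.057, 0.337], [0.432, 0.058, 0.339], [0.43, 0.043, 0.328]]
161 [[0.45, 0.038, 0.311], [0.444, 0.044, 0.318], [0.438, 0.05, 0.324], [0.433, 0.051, 0.327], [0.432, 0.035, 0.315]]
163 [[0.531, -0.295, 0.011], [0.453, 0.003, 0.276], [0.443, 0.027, 0.298], [0.437, 0.031, 0.303], [0.432, 0.032, 0.306]]
165 [[0.529, -0.29, 0.006], [0.453, 0.003, 0.269], [0.446, 0.013, 0.279], [0.441, 0.009, 0.277], [0.437, 0.005, 0.276]]
167 [[0.526, -0.282, 0.005], [0.452, 0.003, 0.262], [0.445, 0.011, 0.271], [0.441, 0.009, 0.271], [0.437, 0.005, 0.269]]
169 [[0.523, -0.269, 0.008], [0.45, 0.012, 0.264], [0.445, 0.011, 0.265], [0.439, 0.014, 0.27], [0.436, 0.006
[... 172 characters left out ...]
2, 0.008], [0.505, -0.257, 0.007], [0.499, -0.258, 0.008], [0.492, -0.259, 0.009]]
175 [[0.484, -0.118, 0.123], [0.509, -0.248, 0.004], [0.503, -0.249, 0.005], [0.496, -0.248, 0.008], [0.489, -0.249, 0.009]]
177 [[0.482, -0.109, 0.123], [0.506, -0.238, 0.004], [0.501, -0.247, -0.002], [0.493, -0.237, 0.01], [0.487, -0.243, 0.007]]
179 [[0.509, -0.227, 0.004], [0.503, -0.229, 0.004], [0.498, -0.234, 0.002], [0.492, -0.239, -0.0], [0.485, -0.235, 0.005]]
181 [[0.506, -0.218, 0.004], [0.5, -0.22, 0.005], [0.494, -0.219, 0.007], [0.489, -0.226, 0.003], [0.483, -0.229, 0.002]]
183 [[0.505, -0.217, -0.003], [0.499, -0.216, 0.0], [0.491, -0.211, 0.007], [0.486, -0.218, 0.002], [0.48, -0.22, 0.003]]
```

View pics/f.png

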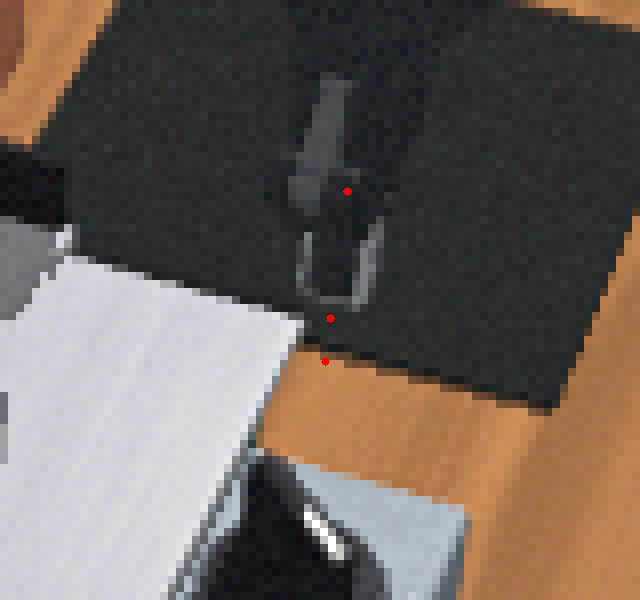

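```bash
python3 - <<'E'
from h import *
for n in("side","top"):
    P=cloud(n,np.load(n+"0.npy"));m=(np.hypot(P[...,0]-.181,P[...,1]+.493)<.07)&(P[...,2]>.1)
    q=P[m];i=np.argsort(q[:,2])[:12];print(n,m.sum(),q[i].round(3).tolist())
im,d=shot("side");P=cloud("side",d);m=(np.hypot(P[...,0]-.443,P[...,1]+.002)<.03)&(P[...,2]>.18)
q=P[m];i=np.argsort(q[:,2])[:15];print(m.sum(),q[i].round(3).tolist())
E
```

```text
side 113 [[0.142, -0.486, 0.425], [0.141, -0.479, 0.435], [0.14, -0.488, 0.437], [0.142, -0.478, 0.438], [0.143, -0.478, 0.441], [0.141, -0.479, 0.444], [0.144, -0.471, 0.447], [0.142, -0.476, 0.448], [0.14, -0.48, 0.45], [0.141, -0.485, 0.45], [0.143, -0.476, 0.451], [0.142, -0.487, 0.452]]
top 264 [[0.172, -0.445, 0.247], [0.171, -0.443, 0.249], [0.169, -0.444, 0.251], [0.173, -0.444, 0.252], [0.175, -0.447, 0.253], [0.175, -0.449, 0.253], [0.168, -0.443, 0.253], [0.17, -0.445, 0.253], [0.172, -0.443, 0.253], [0.176, -0.445, 0.253], [0.168, -0.441, 0.253], [0.165, -0.44, 0.255]]
295 [[0.444, 0.002, 0.251], [0.451, 0.004, 0.253], [0.441, 0.004, 0.254], [0.436, 0.002, 0.254], [0.434, 0.002, 0.254], [0.433, -0.004, 0.257], [0.454, 0.006, 0.258], [0.448, 0.008, 0.258], [0.455, 0.003, 0.259], [0.436, 0.004, 0.259], [0.437, 0.009, 0.259], [0.443, 0.008, 0.26], [0.433, 0.005, 0.261], [0.445, 0.01, 0.261], [0.45, 0.009, 0.261]]
```

```bash
python3 - <<'E'
from h import *
print(go([.445,-.004,.15],46),go([.445,-.004,.115],46),go([.445,-.004,.099],46))
E
```

```text
[-0.0019, -0.0044, 0.2762, 0.2423] [0.0004, -0.0033, 0.4161, 0.2423] [0.0015, -0.0028, 0.4801, 0.2423]
```

Emit:
{"method": "drive_tool", "body": {
  "increments": [
    [0.6, 0, -0.004, 0, 0.2423],
    [0.6, 0, -0.004, 0, 0.2423],
    [0.6, 0, -0.004, 0, 0.2423],
    [0.6, 0, -0.004, 0, 0.2423],
    [0.6, 0, -0.004, 0, 0.2423],
    [0.6, 0, -0.004, 0, 0.2423],
    [0.6, 0, -0.004, 0.2, 0.2423],
    [0.6, 0, -0.004, 0.3, 0.2423],
    [0.6, 0, -0.0033, 0.36, 0.2423],
    [0.6, 0, -0.0033, 0.42, 0.2423],
    [0.6, 0.0015, -0.0028, 0.45, 0.2423],
    [0.6, 0.0015, -0.0028, 0.48, 0.2423],
    [0.6, 0.0015, -0.0028, 0.48, 0.2423],
    [0, 0.0015, -0.0028, 0.48, 0.2423],
    [0, 0.0015, -0.0028, 0.48, 0.2423],
    [0, 0.0015, -0.0028, 0.48, 0.2423],
    [0, 0.0015, -0.0028, 0.48, 0.2423]
  ]
}}

```text
time_s: 16.2
position: [0.4471, -0.0026, 0.1001]
tool_rot: [0.011, 0.374, 0.927, 0.002]
wrist_force: [8.4, 14.9, 2.1]
finger_gap: 0.152
gripper_force: 43.5
```

Emit:
{"method": "drive_tool", "body": {
  "increments": [
    [0, 0, 0, 0, -0.04],
    [0, 0, 0, 0, -0.08],
    [0, 0, 0, 0, -0.12],
    [0, 0, 0, 0, -0.16],
    [0, 0, 0, 0, -0.2],
    [0, 0, 0, 0, -0.24],
    [0, 0, 0, 0, -0.245],
    [0, 0, 0, 0, -0.245]
  ]
}}

```text
time_s: 17.0
position: [0.4472, -0.0026, 0.1001]
tool_rot: [0.011, -0.002, 1.0, -0.002]
wrist_force: [8.7, 13.1, -0.2]
finger_gap: 0.154
gripper_force: 43.6
```

Emit:
{"method": "drive_tool", "body": {
  "increments": [
    [0.6, 0, 0, 0, 0],
    [0.6, 0, 0, 0, 0],
    [0.6, 0, 0, 0, 0],
    [0.6, 0, 0, 0, 0],
    [0.6, 0, 0, -0.36, 0],
    [0.6, 0, 0, -0.36, 0],
    [0.6, 0, 0, -0.36, 0],
    [0.6, 0, 0, -0.36, 0]
  ]
}}

```text
time_s: 17.8
position: [0.4439, -0.0034, 0.1895]
tool_rot: [0.009, -0.001, 1.0, -0.004]
wrist_force: [-0.5, 0.2, -1.0]
finger_gap: 0.599
gripper_force: 0.0
```

```bash
python3 - <<'E'
from h import *
s=r.state();print(s["position"],s["q"],s["wrist_force"]);print(tool()[1].round(3))
im,d=shot("side");cv2.imwrite("pics/g.png",np.hstack([cv2.resize(im[160:240,250:330],(400,400))]))
P=cloud("side",d);z=P[...,2];m=(z>.142)&(z<.165)&(abs(P[...,0]-.445)<.035)&(abs(P[...,1])<.04)
print(cv2.minAreaRect((P[m][:,:2]*1000).astype(np.float32)),m.sum())
c=np.array([.598,-.005]);y=np.radians(-.8);print("clips",c+.131*np.array([-np.sin(y),np.cos(y)]),c-.131*np.array([-np.sin(y),np.cos(y)]))
print(go([.6,.09,.2],89.2),go([.6,.09,.11],89.2))
E
```

```text
[ 0.44388614 -0.00341021  0.18948118] [-0.18826522  0.11449363 -0.27311973  1.16380726 -0.00466885 -0.19013476] [-0.4816057   0.20820125 -1.00566232]
[[-1.    -0.002  0.018]
 [-0.002  1.    -0.008]
 [-0.018 -0.008 -1.   ]]
((448.2840881347656, -1.1996793746948242), (56.162147521972656, 18.710145950317383), 0.3007129728794098) 132
clips [0.59982905 0.12598723] [ 0.59617095 -0.13598723]
[-0.6284, 0.3717, -0.0384, 0.005] [-0.6225, 0.3746, 0.3216, 0.005]
```

View pics/g.png

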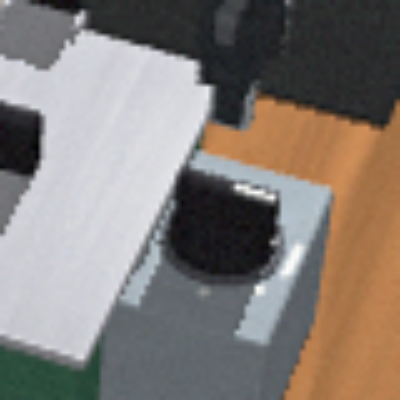

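Emit:
{"method": "drive_tool", "body": {
  "increments": [
    [0, -0.6284, 0.3717, -0.0384, 0.005],
    [0, -0.6284, 0.3717, -0.0384, 0.005],
    [0, -0.6284, 0.3717, -0.0384, 0.005],
    [0, -0.6284, 0.3717, -0.0384, 0.005],
    [0, -0.6284, 0.3717, -0.0384, 0.005],
    [0, -0.6245, 0.3737, 0.2, 0.005],
    [0, -0.6235, 0.3742, 0.27, 0.005],
    [0, -0.6222, 0.3748, 0.33, 0.005],
    [0, -0.6222, 0.3748, 0.34, 0.005],
    [0, -0.6222, 0.3748, 0.34, 0.005]
  ]
}}

```text
time_s: 18.85
position: [0.5995, 0.0897, 0.1055]
tool_rot: [0.008, 0.007, 1.0, -0.004]
wrist_force: [0.4, 0.1, 1.2]
finger_gap: -0.001
gripper_force: 0.0
```

Emit:
{"method": "drive_tool", "body": {
  "increments": [
    [0, 0, 0.04, 0, 0],
    [0, 0, 0.08, 0, 0],
    [0, 0, 0.12, 0, 0],
    [0, 0, 0.16, 0, 0],
    [0, 0, 0.2, 0, 0],
    [0, 0, 0.24, 0, 0],
    [0, 0, 0.28, 0, 0],
    [0, 0, 0.32, 0, 0],
    [0, 0, 0.32, 0, 0]
  ]
}}

```text
time_s: 19.75
position: [0.6013, 0.1714, 0.1052]
tool_rot: [0.008, 0.006, 1.0, -0.004]
wrist_force: [0.4, -0.4, 1.1]
finger_gap: 0.005
gripper_force: 0.0
```

```bash
python3 - <<'E'
from h import *
s=r.state();print(s["position"],s["wrist_force"],s["q"][5])
im,d=shot("side");P=cloud("side",d)
for k in("clip_left","clip_right"):
  for t in trace("side",k)[:2]: q=P[t["mask"]&(d>0)];print(k,t["confidence"],np.percentile(q,[2,50,98],axis=0).round(3).tolist())
print(go([.6,.155,.2],89.2))
E
```

```text
[0.60132638 0.17140588 0.10518438] [ 0.39591633 -0.44826393  1.13138603] 0.16501600050626658
clip_left 0.96 [[0.579, 0.108, 0.005], [0.602, 0.158, 0.081], [0.643, 0.195, 0.091]]
clip_right 0.64 [[0.578, -0.14, 0.125], [0.598, -0.131, 0.139], [0.62, -0.12, 0.16]]
[-0.0017, -0.0627, -0.3787, 0.0001]
```

Emit:
{"method": "drive_tool", "body": {
  "increments": [
    [0, 0, 0, -0.2, 0],
    [0, 0, 0, -0.38, 0],
    [0, 0, -0.5, -0.38, 0],
    [0, -0.006, -0.966, -0.38, 0],
    [0, -0.012, -0.966, -0.38, 0],
    [0, -0.012, -0.966, -0.38, 0],
    [0, -0.012, -0.966, -0.38, 0],
    [0, -0.012, -0.966, -0.38, 0],
    [0, -0.012, -0.966, -0.38, 0],
    [0, -0.012, -0.966, -0.38, 0]
  ]
}}

```text
time_s: 20.9
position: [0.5993, -0.0701, 0.2022]
tool_rot: [0.008, 0.007, 1.0, -0.004]
wrist_force: [0.0, 1.0, 0.2]
finger_gap: 0.002
gripper_force: 0.0
```

```bash
python3 - <<'E'
from h import *
print(r.state()["position"],go([.597,-.095,.19],89.2),go([.597,-.095,.106],89.2))
E
```

```text
[ 0.59932665 -0.07014437  0.20216882] [0.0088, -0.0992, 0.0493, 0.0001] [0.0144, -0.0967, 0.3852, 0.0001]
```

Emit:
{"method": "drive_tool", "body": {
  "increments": [
    [0, 0.0088, -0.0992, 0.05, 0],
    [0, 0.0088, -0.0992, 0.05, 0],
    [0, 0.0124, -0.0972, 0.2, 0],
    [0, 0.0144, -0.0967, 0.3, 0],
    [0, 0.0144, -0.0967, 0.36, 0],
    [0, 0.0144, -0.0967, 0.3852, 0],
    [0, 0.0144, -0.0967, 0.3852, 0],
    [0, 0.0144, -0.13, 0.3852, 0],
    [0, 0.0144, -0.17, 0.3852, 0],
    [0, 0.0144, -0.21, 0.3852, 0],
    [0, 0.0144, -0.25, 0.3852, 0],
    [0, 0.0144, -0.29, 0.3852, 0],
    [0, 0.0144, -0.33, 0.3852, 0],
    [0, 0.0144, -0.37, 0.3852, 0],
    [0, 0.0144, -0.41, 0.3852, 0],
    [0, 0.0144, -0.43, 0.3852, 0],
    [0, 0.0144, -0.43, 0.3852, 0]
  ]
}}

```text
time_s: 22.6
position: [0.5959, -0.1797, 0.1066]
tool_rot: [0.008, 0.007, 1.0, -0.004]
wrist_force: [-0.1, 0.4, -0.3]
finger_gap: 0.002
gripper_force: 0.0
```

Emit:
{"method": "drive_tool", "body": {
  "increments": [
    [0.5, 0, 0, -0.2, 0],
    [0.5, 0, 0, -0.35, 0],
    [0.5, 0, 0, -0.35, 0],
    [0.5, 0, 0, -0.35, 0]
  ]
}}

```text
time_s: 23.0
position: [0.5949, -0.1781, 0.1947]
tool_rot: [0.009, 0.007, 1.0, -0.004]
wrist_force: [-0.3, -0.5, -1.5]
finger_gap: 0.497
gripper_force: 0.0
```

```bash
python3 - <<'E'
from h import *
s=r.state();print(s["position"],s["wrist_force"])
im,d=shot("side");P=cloud("side",d)
for k in("clip_left","clip_right"):
  for t in trace("side",k)[:2]: q=P[t["mask"]&(d>0)];print(k,t["confidence"],np.percentile(q,[2,50,98],axis=0).round(3).tolist())
print("handle", trace("side","lid_handle")[0]["confidence"])
x,y,z=P[...,0],P[...,1],P[...,2]
m=(z>.148)&(z<.17)&(x>.5)&(x<.7)&(abs(y)<.04);print(P[m].mean(0),cv2.minAreaRect((P[m][:,:2]*1000).astype(np.float32)))
print(go([.599,-.005,.18],88.9),go([.599,-.005,.099],88.9))
cv2.imwrite("pics/h.png",cv2.resize(im[100:260,160:340],(675,600)))
E
```

```text
[ 0.59487124 -0.17805446  0.1946721 ] [-0.30567538 -0.46208162 -1.45312234]
clip_left 0.9 [[0.58, 0.11, 0.005], [0.604, 0.149, 0.081], [0.639, 0.195, 0.091]]
clip_right 0.5 [[0.577, -0.202, 0.08], [0.596, -0.187, 0.086], [0.615, -0.165, 0.095]]
clip_right 0.38 [[0.42, -0.012, 0.112], [0.446, 0.004, 0.129], [0.474, 0.027, 0.156]]
handle 0.55
[ 0.59948215 -0.00166165  0.15772957] ((600.7749633789062, -4.014564514160156), (20.852407455444336, 90.07392120361328), 89.03982543945312)
[-0.0098, 0.692, 0.0472, 0.0018] [-0.0049, 0.6942, 0.3712, 0.0018]
```

View pics/h.png

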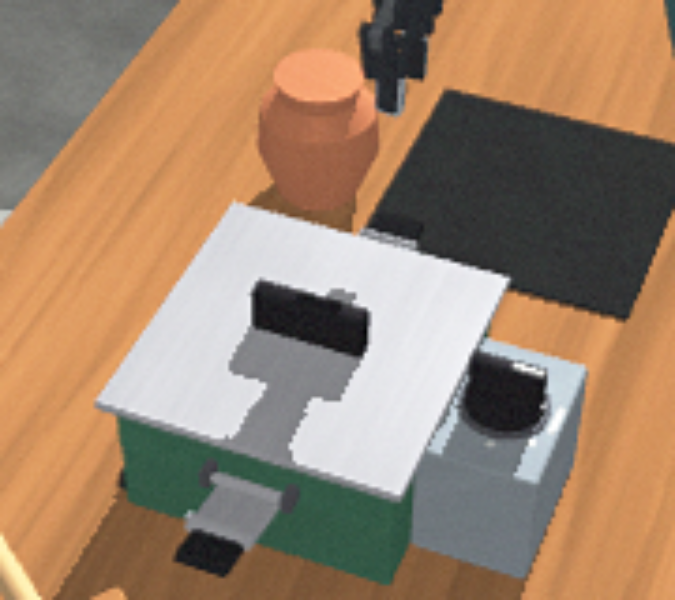

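Emit:
{"method": "drive_tool", "body": {
  "increments": [
    [0.5, -0.0098, 0.692, 0.047, 0.002],
    [0.5, -0.0098, 0.692, 0.047, 0.002],
    [0.5, -0.0098, 0.692, 0.047, 0.002],
    [0.5, -0.0098, 0.692, 0.047, 0.002],
    [0.5, -0.0098, 0.692, 0.047, 0.002],
    [0.5, -0.008, 0.693, 0.2, 0.002],
    [0.5, -0.006, 0.6937, 0.3, 0.002],
    [0.5, -0.0049, 0.6942, 0.3712, 0.002],
    [0.5, -0.0049, 0.6942, 0.3712, 0.002],
    [0, -0.0049, 0.6942, 0.3712, 0.002],
    [0, -0.0049, 0.6942, 0.3712, 0.002],
    [0, -0.0049, 0.6942, 0.3712, 0.002],
    [0, -0.0049, 0.6942, 0.3712, 0.002],
    [0, -0.0049, 0.6942, 0.3712, 0.002]
  ],
  "squeeze": 80
}}

```text
time_s: 24.6
position: [0.6002, -0.0057, 0.1012]
tool_rot: [0.009, 0.01, 1.0, -0.004]
wrist_force: [-2.8, -1.5, 7.2]
finger_gap: 0.196
gripper_force: 79.2
```

```bash
python3 - <<'E'
from h import *
d0=np.load("top0.npy");P0=cloud("top",d0)
im=cv2.imread("pics/top0.png").astype(int)
m=(im.max(-1)<75)&(abs(P0[...,2])<.02)&(P0[...,1]<-.2)
m=cv2.morphologyEx(m.astype(np.uint8),cv2.MORPH_OPEN,np.ones((5,5)))
n,l,st,c=cv2.connectedComponentsWithStats(m);k=1+np.argmax(st[1:,4]);q=P0[l==k][:,:2]*1000
print("mat",cv2.minAreaRect(q.astype(np.float32)),q.mean(0))
# rays on z=.004 for edge check
pm=(np.hypot(P0[...,0]-.7,P0[...,1]+.3)<.09)&(P0[...,2]>.02)
print("pot",P0[pm].min(0),P0[pm].max(0), cv2.minEnclosingCircle((P0[pm&(P0[...,2]>.06)][:,:2]*1000).astype(np.float32)))
# tray: wood walls, box fit
w=(P0[...,2]>.02)&(P0[...,2]<.036)&(abs(P0[...,0]-.497)<.125)&(abs(P0[...,1]-.366)<.115)
w=cv2.morphologyEx(w.astype(np.uint8),cv2.MORPH_OPEN,np.ones((2,2)));n,l,st,c=cv2.connectedComponentsWithStats(w);print([(int(s[4])) for s in st])
for k in range(1,n):
    if st[k,4]>60:q=P0[l==k][:,:2]*1000;print(cv2.minAreaRect(q.astype(np.float32)))
f=(P0[...,2]<.0165)&(P0[...,2]>-.01)
t=trace("top","tray")[0];q=P0[t["mask"]][:,:2]*1000;print("tray",cv2.minAreaRect(q.astype(np.float32)),q.mean(0))
print(go([.6,-.005,.169],None),r.state()["finger_gap"])
E
```

```text
mat ((525.6868286132812, -366.3487548828125), (245.6786651611328, 242.1297149658203), 89.56709289550781) [ 524.22297452 -366.18558642]
pot [ 0.65549765 -0.35899955  0.04956643] [ 0.76031939 -0.25376491  0.13205919] ((707.6876831054688, -306.3013610839844), 53.52650451660156)
[195809, 763, 32, 4]
((465.8877868652344, 229.873779296875), (491.3873291015625, 207.53631591796875), 78.18500518798828)
tray ((471.23480224609375, 232.46966552734375), (498.8251953125, 210.80433654785156), 78.5791015625) [496.70877723 365.38302907]
[-0.004, 0.0007, -0.2714] 0.19366889054986952
```

Emit:
{"method": "drive_tool", "body": {
  "increments": [
    [0, 0, 0, -0.04, 0],
    [0, 0, 0, -0.08, 0],
    [0, 0, 0, -0.16, 0],
    [0, 0, 0, -0.24, 0],
    [0, 0, 0, -0.3, 0],
    [0, 0, 0, -0.3, 0],
    [0, 0, 0, -0.3, 0]
  ]
}}

```text
time_s: 25.35
position: [0.5985, -0.0048, 0.175]
tool_rot: [0.009, 0.01, 1.0, -0.004]
wrist_force: [-0.1, -0.6, -3.7]
finger_gap: 0.196
gripper_force: 78.6
```

```bash
python3 - <<'E'
from h import *
s=r.state();print(s["position"],s["wrist_force"],s["finger_gap"],s["gripper_force"])
im,d=shot("side");P=cloud("side",d);t=trace("side","lid")[0];q=P[t["mask"]&(d>0)];print(t["confidence"],np.percentile(q,[1,50,99],axis=0).round(3).tolist())
q=q[(q[:,2]>.17)&(q[:,2]<.21)];A=np.c_[q[:,:2],np.ones(len(q))];print("plane",np.linalg.lstsq(A,q[:,2],rcond=None)[0])
print(go([.5265,-.186,.175]),go([.5265,-.3665,.175]))
E
```

```text
[ 0.5984519  -0.00481355  0.1749922 ] [-0.05649562 -0.58770607 -3.73763298] 0.19567219077250822 78.55277180671692
0.62 [[0.483, -0.124, 0.19], [0.583, 0.019, 0.197], [0.715, 0.118, 0.233]]
plane [ 0.00138422 -0.00677643  0.19574728]
[0.2713, -0.7305, -0.0021] [0.2568, -1.4523, 0.0035]
```

Emit:
{"method": "drive_tool", "body": {
  "increments": [
    [0, 0, -0.15, 0, 0],
    [0, 0, -0.3, 0, 0],
    [0, 0.1, -0.45, 0, 0],
    [0, 0.2, -0.6, 0, 0],
    [0, 0.28, -0.73, 0, 0],
    [0, 0.28, -0.8, 0, 0],
    [0, 0.28, -0.8, 0, 0]
  ]
}}

```text
time_s: 26.15
position: [0.524, -0.2054, 0.1748]
tool_rot: [0.008, 0.011, 1.0, -0.004]
wrist_force: [0.7, 0.1, -3.6]
finger_gap: 0.193
gripper_force: 79.2
```

```bash
python3 - <<'E'
from h import *
print(r.state()["position"],go([.5245,-.366,.17]),go([.5245,-.366,.0]))
E
```

```text
[ 0.52395965 -0.20541264  0.17476746] [-0.0165, -0.642, 0.0242] [-0.0054, -0.6368, 0.7041]
```

Emit:
{"method": "drive_tool", "body": {
  "increments": [
    [0, -0.0165, -0.15, 0, 0],
    [0, -0.0165, -0.3, 0, 0],
    [0, -0.0165, -0.45, 0, 0],
    [0, -0.0165, -0.58, 0, 0],
    [0, -0.0165, -0.642, 0.02, 0],
    [0, -0.0165, -0.642, 0.02, 0],
    [0, -0.014, -0.641, 0.15, 0],
    [0, -0.0115, -0.64, 0.3, 0],
    [0, -0.009, -0.639, 0.44, 0],
    [0, -0.007, -0.638, 0.56, 0],
    [0, -0.0065, -0.6375, 0.62, 0],
    [0, -0.0065, -0.6375, 0.65, 0],
    [0, -0.0065, -0.6375, 0.65, 0]
  ]
}}

```text
time_s: 27.45
position: [0.5256, -0.3627, 0.0134]
tool_rot: [0.008, 0.01, 1.0, -0.003]
wrist_force: [0.6, -0.2, -3.9]
finger_gap: 0.197
gripper_force: 79.6
```

```bash
python3 - <<'E'
from h import *
s=r.state();print(s["position"],s["wrist_force"],s["finger_gap"])
im,d=shot("side");P=cloud("side",d);t=trace("side","lid")[0];q=P[t["mask"]&(d>0)];print(t["confidence"],np.percentile(q,[1,50,99],axis=0).round(3).tolist())
im,d=shot("top");P=cloud("top",d);t=trace("top","lid")[0];q=P[t["mask"]&(d>0)];print(t["confidence"],np.percentile(q,[1,50,99],axis=0).round(3).tolist())
print(go([.5245,-.366,-.002]))
E
```

```text
[ 0.52556002 -0.36271887  0.01343544] [ 0.61842695 -0.18953095 -3.9206653 ] 0.19714511243195512
0.88 [[0.413, -0.479, 0.024], [0.52, -0.334, 0.036], [0.643, -0.239, 0.074]]
0.68 [[0.44, -0.01, 0.115], [0.46, 0.009, 0.121], [0.472, 0.024, 0.154]]
[0.0079, -0.0065, 0.0688]
```

Emit:
{"method": "drive_tool", "body": {
  "increments": [
    [0, 0.008, -0.01, 0.03, 0],
    [0, 0.008, -0.01, 0.05, 0],
    [0, 0.008, -0.01, 0.06, 0],
    [0, 0.008, -0.01, 0.064, 0],
    [0, 0.008, -0.01, 0.064, 0]
  ]
}}

```text
time_s: 28.15
position: [0.5234, -0.3667, -0.0008]
tool_rot: [0.008, 0.01, 1.0, -0.004]
wrist_force: [-7.8, 4.5, 15.7]
finger_gap: 0.195
gripper_force: 82.6
```

Emit:
{"method": "drive_tool", "body": {
  "increments": [
    [0.3, 0, 0, 0, 0],
    [0.5, 0, 0, 0, 0],
    [0.5, 0, 0, 0, 0],
    [0.5, 0, 0, -0.08, 0],
    [0.5, 0, 0, -0.25, 0],
    [0.5, 0, 0, -0.45, 0],
    [0.5, 0, 0, -0.7, 0],
    [0.5, 0, 0, -0.7, 0],
    [0.5, 0, 0, -0.7, 0]
  ]
}}

```text
time_s: 29.05
position: [0.5218, -0.3661, 0.1755]
tool_rot: [0.01, 0.01, 1.0, -0.005]
wrist_force: [-0.0, 0.1, -0.2]
finger_gap: 0.501
gripper_force: 0.0
```

```bash
python3 - <<'E'
from h import *
im,d=shot("side");P=cloud("side",d);q=P[trace("side","lid")[0]["mask"]&(d>0)];print("lid",np.percentile(q,[1,50,99],axis=0).round(3).tolist())
q=q[(q[:,2]>.0)&(q[:,2]<.03)];A=np.c_[q[:,:2],np.ones(len(q))];print("plane",np.linalg.lstsq(A,q[:,2],rcond=None)[0])
np.save("side1.npy",d);np.save("top1.npy",0)
ims,_=im,0
for n in("side","top"):
    if n=="top": im,d=shot("top");P=cloud("top",d);np.save("top1.npy",d)
    for t in trace(n,"cap1"):
        q=P[t["mask"]&(d>0)];print(n,round(t["confidence"],2),np.percentile(q,[2,50,98],axis=0).round(3).tolist())
h=np.hstack([cv2.resize(ims[120:260,180:310],(400,430)),cv2.resize(im[110:230,195:315],(400,400)).copy()[:400] if 0 else cv2.resize(im[110:230,195:315],(400,430))])
cv2.imwrite("pics/i.png",h);cv2.imwrite("pics/top1.png",im)
E
```

```text
lid [[0.409, -0.486, 0.012], [0.518, -0.355, 0.021], [0.639, -0.244, 0.061]]
plane [ 0.0030906  -0.00268925  0.01834501]
side 0.79 [[0.613, 0.01, 0.074], [0.643, 0.048, 0.081], [0.682, 0.073, 0.113]]
side 0.67 [[0.611, -0.103, 0.07], [0.642, -0.054, 0.08], [0.679, -0.026, 0.109]]
top 0.96 [[0.612, 0.008, 0.072], [0.644, 0.042, 0.078], [0.68, 0.076, 0.108]]
top 0.92 [[0.611, -0.095, 0.072], [0.642, -0.061, 0.078], [0.677, -0.028, 0.107]]
top 0.25 [[0.33, 0.128, -0.0], [0.367, 0.181, 0.029], [0.412, 0.215, 0.034]]
```

View pics/i.png

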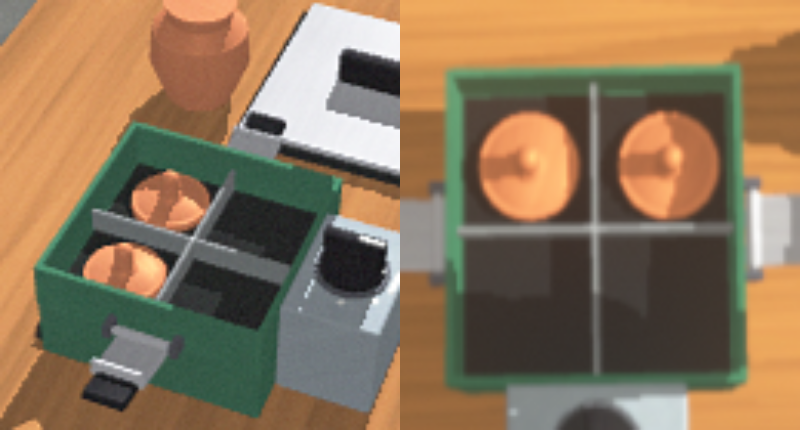

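```bash
cat > caps.py <<'E'
from h import *
def caps(n="top",zmin=.1,lo=(.48,-.12),hi=(.72,.12)):
    im,d=shot(n);P=cloud(n,d)
    for t in trace(n,"cap1"):
        q=P[t["mask"]&(d>0)]
        if t["confidence"]<.3: continue
        w=q[q[:,2]>zmin];print(n,round(t["confidence"],2),"mid",np.median(q,0).round(4),"bbox mid",(np.percentile(q,[2,98],axis=0).mean(0)).round(4),"stem",w.mean(0).round(4),len(w))
E
python3 - <<'E'
from caps import *
caps("top");caps("side")
s=r.state();print(s["q"]);print(go([.522,-.12,.175]),go([.646,.042,.15],89.2))
E
```

```text
top 0.69 mid [ 0.6413 -0.0614  0.0778] bbox mid [ 0.6432 -0.0615  0.0892] stem [ 0.6424 -0.0614  0.1073] 38
side 0.82 mid [ 0.6413 -0.0532  0.0799] bbox mid [ 0.6463 -0.061   0.088 ] stem [ 0.6455 -0.0577  0.1073] 30
side 0.64 mid [0.6437 0.047  0.0808] bbox mid [0.6484 0.0383 0.0928] stem [0.6464 0.0497 0.1078] 33
[-0.74227479  0.45189248  0.16687556  1.26922542  0.00548069 -0.72217139]
[0.0142, 0.9801, -0.0173] [-0.4671, 1.6386, 0.0859, -0.002]
```

Emit:
{"method": "drive_tool", "body": {
  "increments": [
    [0.5, -0.2, 0.5, 0, 0],
    [0.5, -0.3, 0.98, 0, 0],
    [0.5, -0.4, 0.98, 0, 0],
    [0.5, -0.4, 0.98, 0, 0],
    [0.5, -0.4, 0.98, 0, 0],
    [0.5, -0.4, 0.98, 0, 0],
    [0.5, -0.4, 0.98, 0, 0],
    [0.5, -0.4, 0.98, 0, 0],
    [0.5, -0.4, 0.98, 0, 0]
  ]
}}

```text
time_s: 30.4
position: [0.6253, -0.1237, 0.1728]
tool_rot: [0.008, 0.011, 1.0, -0.004]
wrist_force: [-0.2, -0.5, 0.0]
finger_gap: 0.5
gripper_force: 0.0
```

```bash
python3 - <<'E'
from h import *
print(tool()[1].round(3),go([.644,-.0605,.12],89.2),go([.644,-.0605,.057],89.2))
E
```

```text
[[-1.     0.022  0.016]
 [ 0.022  1.    -0.008]
 [-0.017 -0.008 -1.   ]] [-0.066, 0.256, 0.2105, -0.0024] [-0.0618, 0.258, 0.4624, -0.0024]
```

Emit:
{"method": "drive_tool", "body": {
  "increments": [
    [0.5, -0.066, 0.256, 0, 0],
    [0.5, -0.066, 0.256, 0, 0],
    [0.5, -0.066, 0.256, 0.1, 0],
    [0.5, -0.066, 0.256, 0.21, 0],
    [0.5, -0.064, 0.257, 0.32, 0],
    [0.5, -0.063, 0.258, 0.4, 0],
    [0.5, -0.0618, 0.258, 0.44, 0],
    [0.5, -0.0618, 0.258, 0.4624, 0],
    [0.5, -0.0618, 0.258, 0.4624, 0],
    [0, -0.0618, 0.258, 0.4624, 0],
    [0, -0.0618, 0.258, 0.4624, 0],
    [0, -0.0618, 0.258, 0.4624, 0],
    [0, -0.0618, 0.258, 0.4624, 0],
    [0, -0.0618, 0.258, 0.4624, 0]
  ],
  "squeeze": 70
}}

```text
time_s: 31.8
position: [0.645, -0.0594, 0.0584]
tool_rot: [0.009, 0.01, 1.0, -0.004]
wrist_force: [-1.4, -1.3, 5.8]
finger_gap: 0.179
gripper_force: 68.3
```

Emit:
{"method": "drive_tool", "body": {
  "increments": [
    [0, 0, 0, -0.05, 0],
    [0, 0, 0, -0.12, 0],
    [0, 0, 0, -0.24, 0],
    [0, 0, 0, -0.36, 0],
    [0, 0, 0, -0.45, 0],
    [0, 0, 0, -0.45, 0]
  ]
}}

```text
time_s: 32.4
position: [0.644, -0.0583, 0.1736]
tool_rot: [0.011, 0.01, 1.0, -0.004]
wrist_force: [0.5, 0.1, -2.4]
finger_gap: 0.176
gripper_force: 68.4
```

```bash
python3 - <<'E'
from caps import *
s=r.state();print(s["position"],s["wrist_force"],s["finger_gap"])
caps("side",.2)
T=np.array([.497,.3655]);a=np.radians(-11.5);Rt=np.array([[np.cos(a),-np.sin(a)],[np.sin(a),np.cos(a)]])
for l in((-45,-45),(-45,45)):print(T+Rt@(np.array(l)/1000))
print(go([.56,.18,.18]))
E
```

```text
[ 0.64395954 -0.05833653  0.17363135] [ 0.49489303  0.05060717 -2.39887267] 0.17576255692849602
side 0.87 mid [0.6432 0.047  0.0807] bbox mid [0.6475 0.0354 0.0897] stem [nan nan nan] 0
side 0.78 mid [ 0.6365 -0.045   0.1945] bbox mid [ 0.6439 -0.0535  0.1939] stem [ 0.6424 -0.0505  0.2034] 27
side 0.33 mid [0.5003 0.3677 0.0088] bbox mid [0.5005 0.3647 0.0175] stem [nan nan nan] 0
[0.44393183 0.33037495]
[0.46187495 0.41856817]
[0.3487, 0.9453, -0.0541]caps.py:7: RuntimeWarning: Mean of empty slice.
  w=q[q[:,2]>zmin];print(n,round(t["confidence"],2),"mid",np.median(q,0).round(4),"bbox mid",(np.percentile(q,[2,98],axis=0).mean(0)).round(4),"stem",w.mean(0).round(4),len(w))
  ret = um.true_divide(
```

Emit:
{"method": "drive_tool", "body": {
  "increments": [
    [0, 0.1, 0.15, -0.05, 0],
    [0, 0.15, 0.3, -0.05, 0],
    [0, 0.2, 0.45, -0.05, 0],
    [0, 0.25, 0.6, -0.05, 0],
    [0, 0.3, 0.75, -0.05, 0],
    [0, 0.3487, 0.9453, -0.054, 0],
    [0, 0.3487, 0.9453, -0.054, 0],
    [0, 0.3487, 0.9453, -0.054, 0]
  ]
}}

```text
time_s: 33.3
position: [0.559, 0.1809, 0.1787]
tool_rot: [0.007, 0.009, 1.0, -0.004]
wrist_force: [0.2, 0.2, -1.2]
finger_gap: 0.173
gripper_force: 68.9
```

```bash
python3 - <<'E'
from h import *
s=r.state();print(s["position"],s["finger_gap"],s["wrist_force"])
print(go([.462,.4186,.18]),go([.462,.4186,.03]),go([.462,.4186,.0]))
E
```

```text
[0.55899604 0.18090155 0.17873695] 0.17333198828799645 [ 0.24188876  0.15214965 -1.21694629]
[0.4047, 0.9436, -0.0187] [0.4137, 0.9485, 0.5812] [0.4155, 0.9494, 0.7012]
```

Emit:
{"method": "drive_tool", "body": {
  "increments": [
    [0, 0.1, 0.2, -0.0187, 0],
    [0, 0.18, 0.4, -0.0187, 0],
    [0, 0.26, 0.6, -0.0187, 0],
    [0, 0.34, 0.8, -0.0187, 0],
    [0, 0.4047, 0.9436, -0.0187, 0],
    [0, 0.4047, 0.9436, -0.0187, 0],
    [0, 0.407, 0.945, 0.15, 0],
    [0, 0.41, 0.946, 0.32, 0],
    [0, 0.412, 0.948, 0.48, 0],
    [0, 0.4137, 0.9485, 0.58, 0],
    [0, 0.4147, 0.949, 0.64, 0],
    [0, 0.4147, 0.949, 0.64, 0]
  ]
}}

```text
time_s: 34.5
position: [0.4631, 0.4157, 0.0137]
tool_rot: [0.007, 0.011, 1.0, -0.005]
wrist_force: [-1.3, -0.3, -1.2]
finger_gap: 0.174
gripper_force: 69.4
```

```bash
python3 - <<'E'
from h import *
s=r.state();print(s["position"],s["finger_gap"],s["wrist_force"])
im,d=shot("side");P=cloud("side",d)
cv2.imwrite("pics/j.png",cv2.resize(im[240:384,130:310],(720,576)))
print(go([.462,.4186,.0]))
E
```

```text
[0.46312114 0.41571567 0.01368812] 0.17426260540829477 [-1.32157958 -0.30086481 -1.15052116]
[0.0083, 0.009, 0.0612]
```

View pics/j.png

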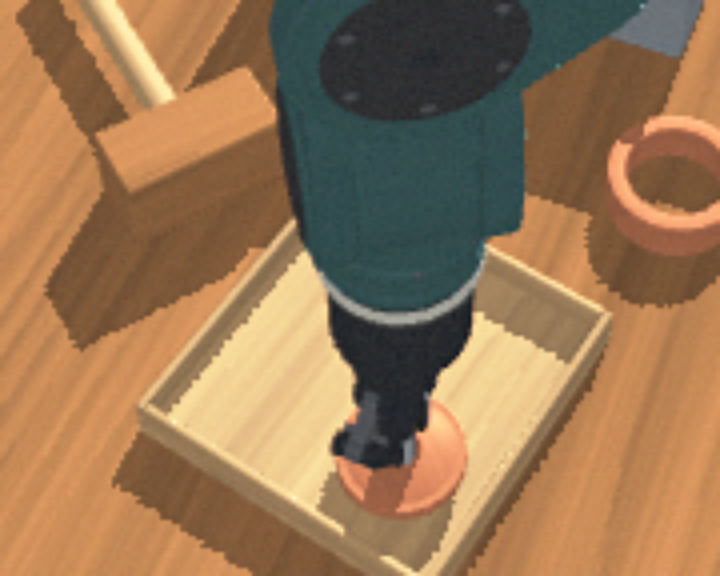

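Emit:
{"method": "drive_tool", "body": {
  "increments": [
    [0, 0.002, 0.002, 0.025, 0],
    [0, 0.002, 0.002, 0.045, 0],
    [0, 0.002, 0.002, 0.055, 0],
    [0, 0.002, 0.002, 0.058, 0],
    [0, 0.002, 0.002, 0.058, 0]
  ]
}}

```text
time_s: 35.05
position: [0.4635, 0.4184, 0.0019]
tool_rot: [0.008, 0.01, 1.0, -0.004]
wrist_force: [-0.5, 0.7, -1.8]
finger_gap: 0.177
gripper_force: 69.4
```

Emit:
{"method": "drive_tool", "body": {
  "increments": [
    [0, 0, 0, 0.006, 0],
    [0, 0, 0, 0.01, 0],
    [0, 0, 0, 0.014, 0],
    [0, 0, 0, 0.014, 0]
  ]
}}

```text
time_s: 35.45
position: [0.4636, 0.4185, -0.0006]
tool_rot: [0.009, 0.01, 1.0, -0.004]
wrist_force: [-5.2, -2.0, 12.7]
finger_gap: 0.175
gripper_force: 71.1
```

Contact. Release and return for the left cap.

Emit:
{"method": "drive_tool", "body": {
  "increments": [
    [0.3, 0, 0, -0.004, 0],
    [0.5, 0, 0, -0.004, 0],
    [0.5, 0, 0, -0.004, 0],
    [0.5, 0, 0, -0.1, 0],
    [0.5, 0, 0, -0.3, 0],
    [0.5, 0, 0, -0.5, 0],
    [0.5, 0, 0, -0.7, 0],
    [0.5, 0, 0, -0.7, 0],
    [0.5, -0.2, -0.3, -0.7, 0],
    [0.5, -0.4, -0.6, -0.7, 0],
    [0.5, -0.4, -0.95, -0.7, 0],
    [0.5, -0.4, -0.95, -0.7, 0],
    [0.5, -0.4, -0.95, -0.7, 0],
    [0.5, -0.4, -0.95, -0.7, 0]
  ]
}}

```text
time_s: 36.85
position: [0.5568, 0.1761, 0.1765]
tool_rot: [0.008, 0.012, 1.0, -0.004]
wrist_force: [-0.5, 1.2, 0.5]
finger_gap: 0.501
gripper_force: 0.0
```

```bash
python3 - <<'E'
from caps import *
s=r.state();print(s["position"])
caps("top",.1);caps("side",.1);caps("side",.04)
print(go([.6455,.043,.17],89.2),go([.6455,.043,.057],89.2))
E
```

```text
[0.55679804 0.17609446 0.17646828]
top 0.76 mid [0.6439 0.0422 0.0778] bbox mid [0.6458 0.0429 0.0897] stem [0.6458 0.0429 0.1064] 41
side 0.87 mid [0.4619 0.4248 0.0203] bbox mid [0.4643 0.4195 0.0308] stem [nan nan nan] 0
side 0.54 mid [0.6718 0.0482 0.0802] bbox mid [0.6298 0.1283 0.189 ] stem [0.6299 0.1147 0.1645] 26
side 0.77 mid [0.4628 0.4239 0.0202] bbox mid [0.4655 0.4179 0.0286] stem [0.4643 0.4205 0.0478] 55
side 0.5 mid [0.6716 0.0485 0.0806] bbox mid [0.6271 0.1289 0.1906] stem [0.6639 0.0584 0.099 ] 105
[-0.3701, -0.5472, 0.0363, -0.0015] [-0.3626, -0.5438, 0.4882, -0.0015]caps.py:7: RuntimeWarning: Mean of empty slice.
  w=q[q[:,2]>zmin];print(n,round(t["confidence"],2),"mid",np.median(q,0).round(4),"bbox mid",(np.percentile(q,[2,98],axis=0).mean(0)).round(4),"stem",w.mean(0).round(4),len(w))
  ret = um.true_divide(
```

Emit:
{"method": "drive_tool", "body": {
  "increments": [
    [0.5, -0.2, -0.27, 0.02, 0],
    [0.5, -0.3701, -0.5472, 0.036, 0],
    [0.5, -0.3701, -0.5472, 0.036, 0],
    [0.5, -0.3701, -0.5472, 0.036, 0],
    [0.5, -0.3701, -0.5472, 0.036, 0],
    [0.5, -0.369, -0.547, 0.15, 0],
    [0.5, -0.366, -0.546, 0.3, 0],
    [0.5, -0.364, -0.545, 0.42, 0],
    [0.5, -0.3626, -0.544, 0.47, 0],
    [0.5, -0.3626, -0.5438, 0.493, 0],
    [0.5, -0.3626, -0.5438, 0.493, 0],
    [0, -0.3626, -0.5438, 0.493, 0],
    [0, -0.3626, -0.5438, 0.493, 0],
    [0, -0.3626, -0.5438, 0.493, 0],
    [0, -0.3626, -0.5438, 0.493, 0],
    [0, -0.3626, -0.5438, 0.493, 0]
  ]
}}

```text
time_s: 38.75
position: [0.6466, 0.0418, 0.0577]
tool_rot: [0.01, 0.01, 1.0, -0.004]
wrist_force: [-1.5, 1.9, 7.6]
finger_gap: 0.177
gripper_force: 68.4
```

Emit:
{"method": "drive_tool", "body": {
  "increments": [
    [0, 0, 0, -0.05, 0],
    [0, 0, 0, -0.12, 0],
    [0, 0, 0, -0.24, 0],
    [0, 0, 0, -0.36, 0],
    [0, 0, 0, -0.45, 0],
    [0, 0, 0, -0.5, 0],
    [0, 0.17, 0.25, -0.5, 0],
    [0, 0.36, 0.55, -0.5, 0],
    [0, 0.36, 0.55, -0.5, 0],
    [0, 0.36, 0.55, -0.5, 0],
    [0, 0.36, 0.55, -0.5, 0]
  ]
}}

```text
time_s: 39.85
position: [0.5555, 0.1834, 0.1798]
tool_rot: [0.009, 0.009, 1.0, -0.004]
wrist_force: [0.6, 0.1, -1.3]
finger_gap: 0.181
gripper_force: 68.7
```

```bash
python3 - <<'E'
from caps import *
s=r.state();print(s["position"],s["finger_gap"],s["wrist_force"])
caps("top",.03)
print(go([.446,.331,.18]),go([.446,.331,.01]))
E
```

```text
[0.5555207  0.18342538 0.17981991] 0.1812468829944013 [ 0.63994135  0.12858519 -1.26780444]
top 0.53 mid [0.5339 0.1736 0.1987] bbox mid [0.5534 0.1759 0.1987] stem [0.537  0.1741 0.1997] 282
top 0.31 mid [0.3698 0.1735 0.029 ] bbox mid [0.3721 0.1714 0.0163] stem [0.3712 0.1734 0.0317] 213
[0.4556, 0.5893, -0.0158] [0.4678, 0.5945, 0.664]
```

Emit:
{"method": "drive_tool", "body": {
  "increments": [
    [0, 0.15, 0.2, -0.0158, 0],
    [0, 0.3, 0.4, -0.0158, 0],
    [0, 0.4556, 0.5893, -0.0158, 0],
    [0, 0.4556, 0.5893, -0.0158, 0],
    [0, 0.4556, 0.5893, -0.0158, 0],
    [0, 0.458, 0.59, 0.15, 0],
    [0, 0.461, 0.592, 0.32, 0],
    [0, 0.465, 0.593, 0.48, 0],
    [0, 0.467, 0.594, 0.6, 0],
    [0, 0.4678, 0.5945, 0.655, 0],
    [0, 0.4678, 0.5945, 0.664, 0],
    [0, 0.4678, 0.5945, 0.664, 0]
  ]
}}

```text
time_s: 41.15
position: [0.4465, 0.3307, 0.0097]
tool_rot: [0.008, 0.011, 1.0, -0.004]
wrist_force: [0.5, 0.1, -1.9]
finger_gap: 0.174
gripper_force: 69.0
```

Emit:
{"method": "drive_tool", "body": {
  "increments": [
    [0, 0, 0, 0.016, 0],
    [0, 0, 0, 0.026, 0],
    [0, 0, 0, 0.032, 0],
    [0, 0, 0, 0.032, 0]
  ]
}}

```text
time_s: 41.55
position: [0.4455, 0.3314, 0.0016]
tool_rot: [0.008, 0.01, 1.0, -0.004]
wrist_force: [-0.6, 0.6, -1.9]
finger_gap: 0.179
gripper_force: 69.0
```

Emit:
{"method": "drive_tool", "body": {
  "increments": [
    [0, 0, 0, 0.006, 0],
    [0, 0, 0, 0.012, 0],
    [0, 0, 0, 0.016, 0],
    [0, 0, 0, 0.016, 0]
  ]
}}

```text
time_s: 41.95
position: [0.4456, 0.3314, -0.0013]
tool_rot: [0.009, 0.01, 1.0, -0.004]
wrist_force: [-6.4, -3.5, 21.9]
finger_gap: 0.173
gripper_force: 71.7
```

Emit:
{"method": "drive_tool", "body": {
  "increments": [
    [0.35, 0, 0, -0.005, 0],
    [0.4, 0, 0, -0.005, 0],
    [0.4, 0, 0, -0.005, 0],
    [0.4, 0, 0, -0.1, 0],
    [0.4, 0, 0, -0.3, 0],
    [0.4, 0, 0, -0.5, 0],
    [0.4, 0, 0, -0.7, 0],
    [0.4, 0, 0, -0.7, 0],
    [0.4, -0.1, -0.3, -0.7, 0],
    [0.4, -0.2, -0.6, -0.7, 0],
    [0.4, -0.3, -0.98, -0.7, 0],
    [0.4, -0.3, -0.98, -0.7, 0],
    [0.4, -0.3, -0.98, -0.7, 0],
    [0.4, -0.3, -0.98, -0.7, 0]
  ]
}}

```text
time_s: 43.35
position: [0.5137, 0.0819, 0.1751]
tool_rot: [0.008, 0.012, 1.0, -0.004]
wrist_force: [-0.1, 0.2, -0.3]
finger_gap: 0.397
gripper_force: 0.0
```

```bash
python3 - <<'E'
from caps import *
s=r.state();print(s["position"])
im,d=shot("top");P=cloud("top",d);q=P[trace("top","tray")[0]["mask"]];cv2.imwrite("pics/k.png",cv2.resize(im[90:300,50:350],(800,560)))
np.save("top2.npy",d)
caps("side",.04);caps("top",.04)
print(go([.5235,-.13,.18],89.2))
E
```

```text
[0.5136906  0.08194016 0.175096  ]
side 0.96 mid [0.4624 0.4239 0.0201] bbox mid [0.4654 0.4191 0.0303] stem [0.4644 0.42   0.0474] 52
side 0.58 mid [0.4456 0.3381 0.0204] bbox mid [0.4476 0.3334 0.031 ] stem [0.4476 0.3336 0.0481] 47
top 0.63 mid [0.4628 0.4194 0.0192] bbox mid [0.4636 0.4262 0.0311] stem [0.4626 0.4155 0.0462] 41
[-0.0611, -0.8694, -0.011, -0.0014]
```

View pics/k.png

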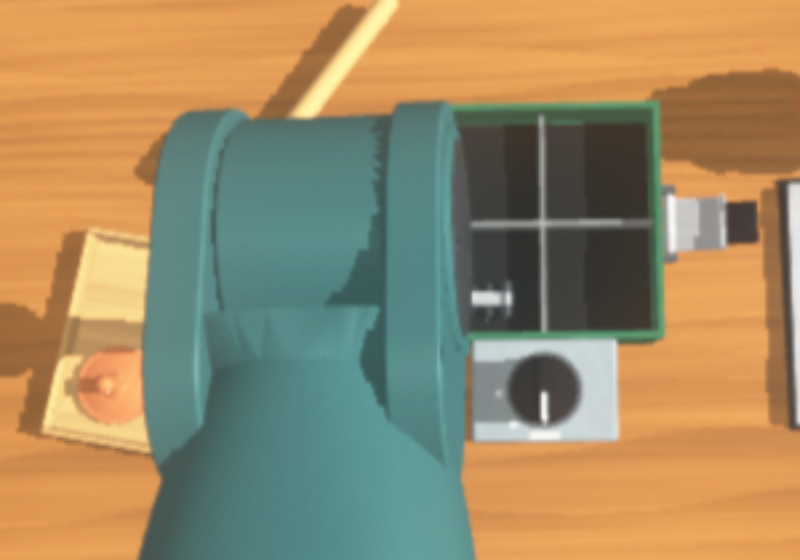

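Emit:
{"method": "drive_tool", "body": {
  "increments": [
    [0.5, -0.02, -0.3, 0, 0],
    [0.5, -0.04, -0.6, 0, 0],
    [0.5, -0.0611, -0.8694, -0.01, 0],
    [0.5, -0.0611, -0.8694, -0.01, 0],
    [0.5, -0.0611, -0.8694, -0.01, 0],
    [0.5, -0.0611, -0.8694, -0.01, 0],
    [0.5, -0.0611, -0.8694, -0.01, 0]
  ]
}}

```text
time_s: 44.35
position: [0.5235, -0.1302, 0.1797]
tool_rot: [0.008, 0.01, 1.0, -0.004]
wrist_force: [0.9, 0.5, 0.1]
finger_gap: 0.502
gripper_force: 0.0
```

```bash
python3 - <<'E'
from h import *
print(tool()[0])
# tub position from top depth: rim ring
d=np.load("top1.npy");P=cloud("top",d);z=P[...,2]
m=(z>.105)&(z<.118)&(P[...,0]>.48)&(P[...,0]<.72)&(abs(P[...,1])<.13)
q=P[m]*1000
m2=(q[:,0]>492);q=q[m2];print(len(q),cv2.minAreaRect(q[:,:2].astype(np.float32)),np.percentile(q,[1,99],axis=0))
# inner floor bounds
f=(z>.055)&(z<.072)&(P[...,0]>.48)&(P[...,0]<.72)&(abs(P[...,1])<.13);
# dividers: top z~.09
dv=(z>.084)&(z<.096)&(abs(P[...,0]-.598)<.09)&(abs(P[...,1]+.005)<.09)&~((P[...,0]>.605)&(abs(abs(P[...,1]+.008)-.052)<.045))
a=P[dv]*1000
yd=a[(abs(a[:,1]+5)<12)&(abs(a[:,0]-598)>15)];xd=a[(abs(a[:,0]-598)<12)&(abs(a[:,1]+5)>15)]
print("x-running divider y=",np.polyfit(yd[:,0]-598,yd[:,1],1),len(yd)," y-running x=",np.polyfit(xd[:,1]+5,xd[:,0],1),len(xd))
im,d=shot("top");P=cloud("top",d);z=P[...,2];h=(z>.045)&(z<.075)&(abs(P[...,0]-.524)<.08)&(abs(P[...,1]+.366)<.05)
print("handle",P[h].mean(0),cv2.minAreaRect((P[h][:,:2]*1000).astype(np.float32)))
im,d=shot("side");P=cloud("side",d);z=P[...,2];h=(z>.055)&(z<.075)&(abs(P[...,0]-.524)<.08)&(abs(P[...,1]+.366)<.05)
print("handle",P[h].mean(0),cv2.minAreaRect((P[h][:,:2]*1000).astype(np.float32)))
print(go([.5235,-.366,.18]),go([.5235,-.366,.0]))
E
```

```text
[ 0.52348957 -0.13016819  0.17973664]
967 ((599.033935546875, -5.6412506103515625), (216.6121368408203, 215.78994750976562), 89.07427978515625) [[ 492.284971   -113.949938    105.34508053]
 [ 706.73843513  103.30428469  116.47404056]]
x-running divider y= [-0.01195923 -5.73834944] 100  y-running x= [1.40179023e-02 5.97780053e+02] 123
handle [nan nan nan] ((0.0, 0.0), (0.0, 0.0), 0.0)
handle [ 0.52297238 -0.36344919  0.05875883] ((521.939453125, -363.36553955078125), (84.19237518310547, 26.181835174560547), 1.3223998546600342)
[-0.017, -0.9452, 0.0068] [-0.005, -0.9399, 0.7267]<stdin>:16: RuntimeWarning: Mean of empty slice.
  ret = um.true_divide(
```

Emit:
{"method": "drive_tool", "body": {
  "increments": [
    [0.5, -0.017, -0.3, 0, 0],
    [0.5, -0.017, -0.6, 0, 0],
    [0.5, -0.017, -0.946, 0, 0],
    [0.5, -0.017, -0.946, 0, 0],
    [0.5, -0.017, -0.946, 0, 0],
    [0.5, -0.017, -0.946, 0, 0],
    [0.5, -0.017, -0.946, 0, 0],
    [0.5, -0.014, -0.944, 0.2, 0],
    [0.5, -0.011, -0.943, 0.4, 0],
    [0.5, -0.008, -0.942, 0.55, 0],
    [0.5, -0.006, -0.941, 0.66, 0],
    [0.5, -0.005, -0.94, 0.71, 0],
    [0.5, -0.005, -0.94, 0.726, 0],
    [0.5, -0.005, -0.94, 0.726, 0],
    [0, -0.005, -0.94, 0.726, 0],
    [0, -0.005, -0.94, 0.726, 0],
    [0, -0.005, -0.94, 0.726, 0],
    [0, -0.005, -0.94, 0.726, 0],
    [0, -0.005, -0.94, 0.726, 0]
  ],
  "squeeze": 90
}}

```text
time_s: 46.35
position: [0.5238, -0.3681, 0.0019]
tool_rot: [0.009, 0.01, 1.0, -0.004]
wrist_force: [-0.3, 1.7, 9.6]
finger_gap: 0.19
gripper_force: 89.1
```

Emit:
{"method": "drive_tool", "body": {
  "increments": [
    [0, 0, 0, -0.04, 0],
    [0, 0, 0, -0.1, 0],
    [0, 0, 0, -0.2, 0],
    [0, 0, 0, -0.35, 0],
    [0, 0, 0, -0.5, 0],
    [0, 0, 0, -0.65, 0],
    [0, 0, 0, -0.72, 0],
    [0, 0, 0, -0.72, 0],
    [0, 0, 0.1, -0.72, 0],
    [0, 0, 0.25, -0.72, 0],
    [0, 0, 0.4, -0.72, 0],
    [0, 0, 0.55, -0.72, 0],
    [0, 0, 0.7, -0.72, 0],
    [0, 0, 0.7, -0.72, 0],
    [0, 0, 0.7, -0.72, 0]
  ]
}}

```text
time_s: 47.85
position: [0.5231, -0.1905, 0.1782]
tool_rot: [0.008, 0.009, 1.0, -0.004]
wrist_force: [-0.6, -0.7, -4.3]
finger_gap: 0.194
gripper_force: 89.3
```

```bash
python3 - <<'E'
from h import *
s=r.state();print(s["position"],s["finger_gap"],s["wrist_force"])
im,d=shot("side");P=cloud("side",d);q=P[trace("side","lid")[0]["mask"]&(d>0)];print(np.percentile(q,[1,50,99],axis=0).round(3).tolist())
q=q[abs(q[:,2]-np.median(q[:,2]))<.012];A=np.c_[q[:,:2],np.ones(len(q))];print("plane",np.linalg.lstsq(A,q[:,2],rcond=None)[0])
print(cv2.minAreaRect((q[:,:2]*1000).astype(np.float32)))
print(tool()[1].round(3),go([.599,-.0055,.18]),go([.599,-.0055,.115]))
E
```

```text
[ 0.52310721 -0.1904594   0.17815565] 0.19435963236566223 [-0.55564352 -0.70919698 -4.34582193]
[[0.408, -0.346, 0.006], [0.51, -0.17, 0.197], [0.641, -0.067, 0.235]]
plane [-0.00085121 -0.00476278  0.19662872]
((523.791748046875, -189.02391052246094), (251.00225830078125, 237.16543579101562), 89.14942169189453)
[[-1.     0.021  0.016]
 [ 0.02   1.    -0.008]
 [-0.016 -0.007 -1.   ]] [-0.2875, 0.7512, -0.008] [-0.2833, 0.7531, 0.252]
```

Emit:
{"method": "drive_tool", "body": {
  "increments": [
    [0, -0.05, 0.12, 0, 0],
    [0, -0.1, 0.25, 0, 0],
    [0, -0.16, 0.4, 0, 0],
    [0, -0.22, 0.55, 0, 0],
    [0, -0.27, 0.68, 0, 0],
    [0, -0.2865, 0.752, 0, 0],
    [0, -0.2865, 0.752, 0, 0],
    [0, -0.2865, 0.752, 0, 0],
    [0, -0.284, 0.753, 0.1, 0],
    [0, -0.282, 0.753, 0.18, 0],
    [0, -0.282, 0.753, 0.22, 0],
    [0, -0.282, 0.753, 0.22, 0],
    [0, -0.282, 0.753, 0.22, 0]
  ]
}}

```text
time_s: 49.25
position: [0.599, -0.0056, 0.1243]
tool_rot: [0.009, 0.01, 1.0, -0.004]
wrist_force: [0.1, -0.1, -4.8]
finger_gap: 0.192
gripper_force: 89.5
```

```bash
python3 - <<'E'
from h import *
s=r.state();print(s["position"],s["finger_gap"],s["wrist_force"])
im,d=shot("side");P=cloud("side",d);q=P[trace("side","lid")[0]["mask"]&(d>0)];print(np.percentile(q,[1,50,99],axis=0).round(3).tolist())
q=q[abs(q[:,2]-np.median(q[:,2]))<.012];print(cv2.minAreaRect((q[:,:2]*1000).astype(np.float32)))
cv2.imwrite("pics/l.png",cv2.resize(im[110:270,160:340],(675,600)))
print(go([.5985,-.005,.104]))
E
```

```text
[ 0.59903748 -0.00563385  0.12434204] 0.19206722313847327 [ 0.11856297 -0.07821815 -4.8465833 ]
[[0.484, -0.124, 0.114], [0.584, 0.019, 0.143], [0.717, 0.117, 0.18]]
((600.0641479492188, -5.775787353515625), (248.98727416992188, 237.18588256835938), 89.0476303100586)
[0.0049, 0.002, 0.0827]
```

View pics/l.png

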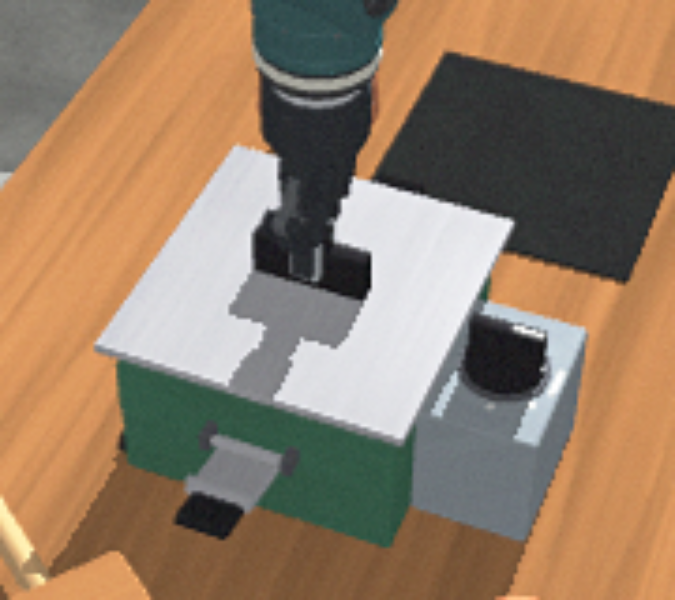

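Emit:
{"method": "drive_tool", "body": {
  "increments": [
    [0, 0.003, 0.001, 0.02, 0],
    [0, 0.003, 0.001, 0.04, 0],
    [0, 0.003, 0.001, 0.06, 0],
    [0, 0.003, 0.001, 0.072, 0],
    [0, 0.003, 0.001, 0.08, 0],
    [0, 0.003, 0.001, 0.083, 0],
    [0, 0.003, 0.001, 0.083, 0]
  ]
}}

```text
time_s: 50.05
position: [0.5982, -0.0048, 0.1039]
tool_rot: [0.009, 0.01, 1.0, -0.004]
wrist_force: [-6.9, 0.8, 11.4]
finger_gap: 0.191
gripper_force: 91.9
```

Emit:
{"method": "drive_tool", "body": {
  "increments": [
    [0.3, 0, 0, 0, 0],
    [0.5, 0, 0, 0, 0],
    [0.5, 0, 0, 0, 0],
    [0.5, 0, 0, -0.08, 0],
    [0.5, 0, 0, -0.2, 0],
    [0.5, 0, 0, -0.35, 0],
    [0.5, 0, -0.2, -0.45, 0],
    [0.5, 0.2, -0.6, -0.45, 0],
    [0.5, 0.3, -1, -0.45, 0],
    [0.5, 0.3, -1, -0.45, 0],
    [0.5, 0.3, -1, -0.45, 0],
    [0.5, 0.3, -1, -0.45, 0],
    [0.5, 0.3, -1, -0.45, 0]
  ]
}}

```text
time_s: 51.35
position: [0.5156, -0.2549, 0.2159]
tool_rot: [0.008, 0.012, 1.0, -0.004]
wrist_force: [0.4, -0.1, -0.5]
finger_gap: 0.5
gripper_force: 0.0
```

```bash
python3 - <<'E'
from caps import *
im,d=shot("side");P=cloud("side",d);q=P[trace("side","lid")[0]["mask"]&(d>0)];print(np.percentile(q,[1,50,99],axis=0).round(3).tolist())
q=q[(q[:,2]>.1)&(q[:,2]<.13)];A=np.c_[q[:,:2],np.ones(len(q))];print("plane",np.linalg.lstsq(A,q[:,2],rcond=None)[0])
tim,td=shot("top");T=cloud("top",td);x,y,z=T[...,0],T[...,1],T[...,2]
for nm,D in(("now",T),("t0",cloud("top",np.load("top0.npy")))):
    x,y,z=D[...,0],D[...,1],D[...,2]
    m=(z>.11)&(z<.127)&(x>.478)&(x<.73)&(abs(y)<.14)
    print(nm,cv2.minAreaRect((D[m][:,:2]*1000).astype(np.float32)),D[m].mean(0), np.percentile(D[m],[1,99],axis=0).tolist())
for k in("pot","mallet","hoops","clip_left","clip_right"):
    t=trace("top",k)[0];q=T[t["mask"]&(td>0)];print(k,round(t["confidence"],2),np.median(q,0).round(3),np.percentile(q,[1,99],axis=0).round(3).tolist())
caps("side",.04)
cv2.imwrite("pics/m.png",np.vstack([cv2.resize(tim[80:290,50:450],(571,300)),np.zeros((0,571,3),np.uint8),cv2.resize(im[110:384,100:400],(571,300))]))
E
```

```text
[[0.484, -0.123, 0.118], [0.594, 0.009, 0.123], [0.714, 0.117, 0.161]]
plane [ 0.00288805 -0.00193523  0.12106874]
now ((596.832275390625, -5.814704895019531), (244.401123046875, 236.7000732421875), 89.06663513183594) [ 0.5946212  -0.00579399  0.12045164] [[0.4810251122999197, -0.1250409612184326, 0.1162326580945987], [0.712010760635305, 0.11377539985890893, 0.12462100304784533]]
t0 ((597.4066162109375, -4.612152099609375), (258.65740966796875, 240.3719940185547), 89.19451141357422) [ 0.59652797 -0.00682225  0.12057105] [[0.48285995096647605, -0.1263200515352661, 0.11623420538817453], [0.7141409335235307, 0.11274071198239746, 0.12552640758448871]]
pot 0.94 [ 0.698 -0.297  0.122] [[0.657, -0.352, 0.054], [0.752, -0.255, 0.129]]
mallet 0.73 [0.683 0.246 0.058] [[0.617, 0.144, 0.016], [0.833, 0.321, 0.064]]
hoops 0.67 [0.367 0.167 0.03 ] [[0.331, 0.128, 0.007], [0.416, 0.212, 0.035]]
clip_left 0.81 [0.601 0.156 0.077] [[0.577, 0.125, 0.067], [0.625, 0.193, 0.088]]
clip_right 0.64 [ 0.595 -0.166  0.077] [[0.571, -0.203, 0.002], [0.62, -0.134, 0.09]]
side 0.9 mid [0.4622 0.4248 0.0201] bbox mid [0.4647 0.4196 0.0315] stem [0.4641 0.4203 0.0485] 52
side 0.7 mid [0.4456 0.3378 0.0209] bbox mid [0.4477 0.334  0.0326] stem [0.4475 0.3338 0.0485] 47
```

View pics/m.png

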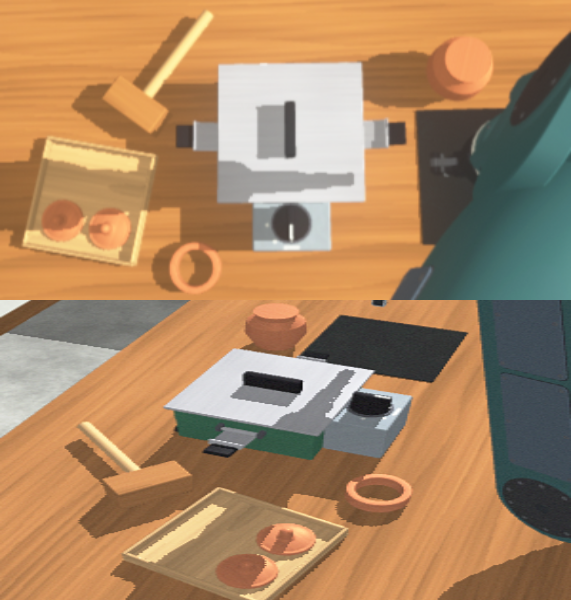

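The final picture shows the lid seated level on the tub, with its plate at 0.120 m as at the start. Both clips are open, the pointer is on the stop bar, and both caps stand upright in the tray. The pot, mallet and hoop have not moved.

```bash
python3 -c "
from plant import order
print(order.sign_off())"
```

```text
the job is handed in; nothing more can be done
None
```

The job is done and handed in: the selector is at stop, both clips are open, the two caps found in the tub stand upright in the tray, the lid is seated back on the tub, and the pot, mallet and hoop are where they were.

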